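# Feed a column clamp half under the guard with the push stick

### The job

Lay the long grooved column clamp half flat and lengthwise on the open infeed end of the guarded feed station, let go of it, then use the push stick behind it to feed it right through the low opening under the guard until it clears the guard and bears on the stop plunger at the far side. Press it onto the plunger with a steady 5 N or so for a moment and never more than 10: the plunger is held only by friction and must keep its setting. Keep the fingers off the block once it is at the guard, do not bear hard on the station, leave the two other plates where they are, and put the stick back on the bare table at the end.

Things in the scene. Friction and masses are not known exactly. Their poses are not given: they have to be found in the camera images.
- clamp_half_center (a point): The workpiece: white machined column clamp half with a groove along its top, 34 x 75 x 14 mm (x, y, z), 0.08 kg. The point is its middle, 7 mm above its underside. y runs along its length; either end may lead. It is the only one of the three white pieces that is long and narrow, 34 mm wide.
- plate_small_center (a point): Bystander: white plain plate 42 x 46 x 13 mm, the point 7 mm above its underside. Leave it.
- plate_large_center (a point): Bystander: white plain plate 52 x 64 x 13 mm, the point 7 mm above its underside. Leave it.
- station: Fixed feed station: metal base plate 76 mm wide (x), top (the lane floor) 10 mm above the table, with a low grey guard across it. Origin on the table under the middle of the guard's entrance; work is fed along its -y axis. The plate runs from y = +125 to -195 mm. The guard spans y = 0 to -55 mm; its roof is 37 mm above the table.
- infeed (a point): Point on the lane floor on the middle line, 70 mm before the guard (station y = +70 mm): a good place for the middle of the block. The floor is bare from y = +125 to +40 mm; from there to the guard two flared guides 10 mm high narrow the lane from about 60 to 39 mm.
- guard_in (a point): Middle of the guard's entrance, on the lane floor. The opening is 39 mm wide and 22 mm high. Inside, on the middle line from y = -10 to -45 mm, hangs a sprung shoe, 12 mm over the floor at its lowest; it lifts with about 3 N and drags on the 14 mm block (3 to 7 N of push while it moves under it, most on entry). A stick kept low passes beneath it.
- guard_exit (a point): Middle of the guard's exit, on the lane floor (y = -55 mm). Beyond is a 39 mm lane between 8 mm fences; a dark bracket 36 mm high across it carries the stop plunger. Where it is clamped differs each time and is not reported: the plunger's face lies 79 to 103 mm beyond this point, so the 75 mm block on the stop has its tail 4 to 28 mm clear of the guard.
- stop (a joint): Stop plunger of the feed station: a brass disc 13 mm across on a rod, its centre 18 mm above the table. Reads 0 at its setting and grows (m) as it is shoved away along the station's -y, to 7 mm at the end of its travel. No spring: it stays put up to about 14 N, slips beyond that and does not come back.
- stick_grip (a point): Push stick of white plastic, loose, 0.14 kg: a flat blade 22 mm wide, 9 mm high, along the stick's y from +23 mm to the dark rubber nose at -150 mm, with an upright handle over the origin: 18 mm wide (x, grip across this), 44 mm long (y), its top 52 mm above the blade's underside. The point is in the handle 30 mm above the underside; z up, the nose points along -y.
- stick_nose (a point): Middle of the stick's nose face, 150 mm from the handle point along the stick's -y and 4.5 mm above the underside (25.5 mm below the handle point).

How it is judged:
On the way, in this order (a step that is already met when the one before it is completed fails the run):
1. the clamp half lies flat and lengthwise on the infeed in front of the guard (within 15 mm of the middle line and 14 degrees), let go (y of clamp_half_center in the frame of station between 0.045 and 0.115 m and x of clamp_half_center in the frame of station between -0.015 and 0.015 m and height (world z) of clamp_half_center below 0.02 m and angle between clamp_half_center's own z axis and vertical below 0.1 rad and angle between the y axis of clamp_half_center and the y axis of station, either way round below 0.25 rad and contact force between the fingers and clamp_half below 0.1 N), for 0.2 s.
2. the stick pushes it through under the guard (y of clamp_half_center in the frame of station between -0.045 and -0.005 m and contact force between push_stick and clamp_half above 0.3 N), for 0.1 s.
3. clear of the guard, the stick presses it on the stop plunger with more than 2.5 N (y of clamp_half_center in the frame of station below -0.09 m and contact force between clamp_half and stop above 2.5 N and contact force between push_stick and clamp_half above 1 N), for 0.15 s.
At the end, for the whole second after the job is handed in: The clamp half, having been pressed on the stop plunger by the stick, lies flat and at rest in the outfeed lane, wholly clear of the guard and within 6 mm of the middle line; the plunger stands within 3 mm of its setting; the push stick lies at rest on the bare table, no part of it on the station (y of clamp_half_center in the frame of station below -0.09 m and x of clamp_half_center in the frame of station between -0.006 and 0.006 m and height (world z) of clamp_half_center below 0.02 m and angle between clamp_half_center's own z axis and vertical below 0.1 rad and linear speed of each of clamp_half, push_stick below 0.01 m/s and value of joint stop below 0.003 m and height (world z) of stick_grip below 0.036 m and height (world z) of stick_nose below 0.0135 m); the robot touches nothing.
It fails at once if the block is pressed on the stop plunger with more than 12 N (contact force between clamp_half and stop above 12 N).
It fails at once if the stop plunger is shoved more than 3 mm from its setting (value of joint stop above 0.003 m).
It fails at once if the fingers touch the block once it is at or past the guard (y of clamp_half_center in the frame of station between -0.2 and 0.03 m and x of clamp_half_center in the frame of station between -0.04 and 0.04 m and height (world z) of clamp_half_center below 0.03 m and contact force between the fingers and clamp_half above 0.5 N).
It fails at once if the stick or the robot bears on the station with more than 20 N (contact force between any of push_stick, the arm, the fingers and station above 20 N).
It fails at once if another plate is moved by more than 20 mm (distance of any of plate_small_center, plate_large_center from where it was at the start of the episode above 0.02 m).
It also fails if it takes over 72 s, if anything falls off the work surface, if the arm or the gripper's body presses on something with over 40 N, if the wrist force passes 120 N, or if a joint passes its speed limit or range.

### The arm

A 6-joint arm with a two-finger parallel gripper is mounted at the origin on a cart in front of the work surface, level with it; the furniture and walls round the work are solid. World frame = base frame: x ahead of the robot, y to its left, z up, the work surface at z = 0. Lengths are in m, angles in rad, forces in N, time in s.
With the tool pointing down it reaches from about 0.35 to 0.85 m from the base axis. Payload 8.1 kg.
Tool frame: the origin (TCP) lies at the very end of the fingers, on their centre line; the grasp point (between the pads) lies 19 mm behind it (grasp_offset is the distance from the TCP to the grasp point, in m); z points along the fingers, y is the direction in which the jaws open and shut (so a half turn about z gives the same grasp; the last joint's range is limited). The gripper opens to 93 mm and grips with 3 to 60 N. Pads are 15 mm wide; open, the fingers measure 128 mm over their backs; the gripper's body (75 mm by 188 mm) begins 65 mm behind the grasp point.
Start: joints at [-1.188, 0.13, 1.488, -0, 1.523, -0.085], TCP at [0.271, -0.536, 0.219] pointing down, gripper open.
Joint ranges: [-2.96, 2.96], [-0.89, 2.26], [0.02, 2.5], [-1.34, 4.48], [0, 2.73], [-2.66, 2.66]. Speed limits (rad/s): [2.39, 2.39, 2.79, 3.14, 3.14, 3.14].

### API

Orientations are given as a rotation vector (axis times angle).
In Python, from plant import read_state, read_camera, close_job, search_frame, masks_of, grasp_offset gives the robot as it stands.
- The arm moves only by the tool drive_tool, never from a script. Its argument "plan" is a list of rows, each an object with "claw": the closure, from 0 (fully open) to 1 (shut); "linear": the shift along the tool's x, y, z in cm, a list of three; "angular": the turn, a rotation vector about the tool's x, y, z in degrees, a list of three. In form: [{"claw": claw, "linear": [tx, ty, tz], "angular": [ax, ay, az]}, ...]. A call has 1 to 12 rows; each row shifts and turns the commanded pose from where the row before left it, along the tool's axes as they then stand; what a row does not reach is not made up. A row lasts 1/8 s, in which the tool goes at most 62.5 mm and 10.7 degrees, less where a joint would pass 70% of its speed; a pose out of reach is approached as far as the arm can. A call is refused whole if a number of a shift passes 6.25 or a number of a turn 10.7, either way. A call with a gripper value outside its range is refused whole. The fingers move at their own pace and stop on an object; "newtons" is the grip in N (left out, the last holds). Time passes only in rows, so rows that do not move let the fingers close. It gives the time, the measured TCP pose, the force and the opening at its end, in the units of the state.
- read_state(): the state, without advancing time (a new reading comes with each control period).
- read_camera(name): name is "scene" or "top"; returns a dict with "pixels" (480x640x3 uint8, red, green, blue), "K" (3x3 intrinsics, pixels), "xyz" and "attitude" of the camera in the world. Camera axes: x right, y up, looking along -z (the intrinsics and any distortion apply to the point x, -y, -z); pixel columns grow to the right and rows downward; lengths in m; the calibration is good to about 2 mm. A picture is of the moment at which its call begins. There is no depth.
- close_job(): hands the job in, once; it reports no verdict.
Trained networks look in a picture, given as the dict that the camera call returned (one of the last four; its "shot" number tells which), for a name from the list of things; names that differ only in an ending like _2 or _b are one class to them, and where a whole thing is asked for, a point or a joint stands for the part that bears it (a point fixed in the world has none). Each returns a list of dicts, best first, with "p" (0 to 1); they miss things now and then, are a little off and sometimes report something else, mostly with a low value. They report only what shows in the picture. A call takes as long as a camera call.
- search_frame(picture, label): "at" ([x, y, z] in m, in world coordinates, good to about 4 mm: the middle of the surface that is visible of it).
- masks_of(picture, label): "mask" (480x640 bool, what is visible of it).
The state is a dict: "t": time; "q": joint angles; "dq": joint speeds; "joint_torque": joint torques, N m; "tool_pos": TCP position; "orientation": TCP orientation; "force": force on the tool from outside, world axes, zero at the start; "wrist_torque": the same for the moment, N m; "opening": finger opening in m.
Only numpy, scipy, OpenCV 4.12 (cv2) and the standard library are available. Lean on these libraries where they do the work, as an engineer would, in place of code of your own. Each camera call takes 0.05 s, during which the arm holds its last target.

## Working session

There is one attempt and no reset: what is moved stays moved. The work goes in short steps, Python scripts to look and compute and a tool call to move; the robot and the scene stay as the last step left them, time stands still between calls to the robot, and variables do not carry over. Pictures are saved under pics/ and viewed, and the job is handed in when it is done.

Besides the shell and the picture viewer there is one more tool, called after "Call:" as name([rows], argument=value, ...), one row to a line, values as JSON. drive_tool: Moves the arm, as the interface text tells. Its arguments: {"type":"object","properties":{"plan":{"type":"array"},"newtons":{"type":"number"}},"required":["plan"]}

```bash
mkdir -p pics; ls; python3 - <<'E'
from plant import *
import cv2,numpy as np
print(read_state(), grasp_offset)
for n in ['scene','top']:
    c=read_camera(n); cv2.imwrite(f'pics/{n}0.png',c['pixels'][:,:,::-1]); print(n,{k:(v.tolist() if hasattr(v,'tolist') else v) for k,v in c.items() if k!='pixels'})
    for l in ['clamp_half_center','plate_small_center','plate_large_center','station','infeed','guard_in','guard_exit','stop','stick_grip','stick_nose']:
        try: print(l,[(np.round(d['at'],4).tolist(),round(d['p'],2)) for d in search_frame(c,l)[:3]])
        except Exception as e: print(l,e)
E
```

```text
pics
{'t': 0.0, 'q': array([-1.18841003e+00,  1.31116623e-01,  1.48924072e+00, -8.27501249e-06,
        1.52302368e+00, -8.53619525e-02]), 'dq': array([-0.00054253,  0.00053037, -0.00119498,  0.00097992,  0.00078124,
       -0.00038731]), 'joint_torque': array([-3.50173323e-03, -5.59843755e+01, -4.91765034e+01,  7.63827679e-02,
        3.52920243e-02, -1.36303606e-04]), 'tool_pos': array([ 0.27035457, -0.53501168,  0.21763524]), 'orientation': array([-3.05434603e+00, -7.27648527e-01,  4.28262643e-04]), 'force': array([-0.42609065,  0.1790198 , -0.91432181]), 'wrist_torque': array([ 0.04401889, -0.00970899,  0.01555699]), 'opening': 0.09292395996883134} 0.0188
scene {'K': [[444.5220734001911, 0.0, 322.0505337093064], [0.0, 444.5220734001911, 240.9863673023545], [0.0, 0.0, 1.0]], 'xyz': [0.052545039517532435, 0.6331960042250112, 0.5212599143290687], 'attitude': [0.4176318330745003, -1.2911563109554978, -2.2596467184513718], 'shot': 1}
clamp_half_center [([0.4857, -0.3632, 0.0124], 0.48)]
plate_small_center [([0.5073, -0.2193, 0.0141], 0.81), ([0.4775, 0.0443, 0.0102], 0.73)]
plate_larg
[... 395 characters left out ...]
40561775], [0.0, 436.67178169410437, 240.393879129193], [0.0, 0.0, 1.0]], 'xyz': [0.3959319310766559, -0.019007420977836757, 0.8861609498070963], 'attitude': [0.0795783925823177, -0.14205555743021597, -1.5532791283955383], 'shot': 2}
clamp_half_center [([0.4876, -0.373, 0.0144], 0.71)]
plate_small_center [([0.5138, -0.2219, 0.0139], 0.96)]
plate_large_center [([0.4153, -0.2426, 0.0144], 0.9)]
station [([0.4815, 0.0194, 0.0119], 0.82)]
infeed [([0.4779, 0.0183, 0.009], 0.85)]
guard_in [([0.4805, 0.0102, 0.0086], 0.65)]
guard_exit [([0.4846, 0.0117, 0.0119], 0.93)]
stop [([0.4639, -0.1148, 0.025], 0.5)]
stick_grip [([0.6077, 0.1962, 0.0133], 0.77)]
stick_nose [([0.6045, 0.1976, 0.0061], 0.73)]
```

View pics/scene0.png

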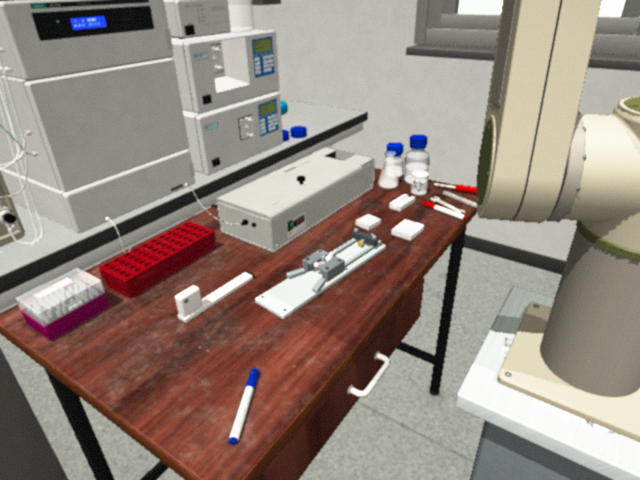

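View pics/top0.png

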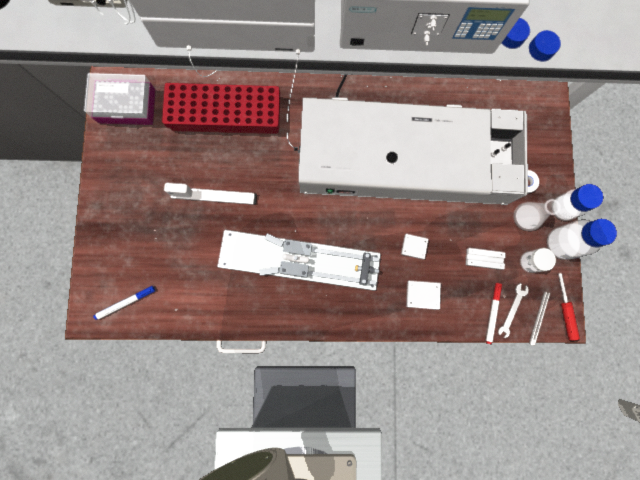

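The station runs along the table: the open infeed is on the left at about (245,250), the guard at (297,255) and the stop bracket at (370,268). The clamp half is at (485,258). The stick's handle is at (176,189) and its nose at (254,198). The plates are at (415,245) and (424,294). Next I'll zoom in and measure.

```bash
cat > h.py <<'E'
from plant import *
import cv2,numpy as np
from scipy.spatial.transform import Rotation as R
def pose(c): return np.array(c['xyz']),R.from_rotvec(c['attitude']).as_matrix()
def proj(c,P):
    t,M=pose(c); p=(np.atleast_2d(P)-t)@M
    K=np.array(c['K']); 
    return np.c_[K[0,2]+K[0,0]*p[:,0]/-p[:,2], K[1,2]+K[1,1]*-p[:,1]/-p[:,2]]
def back(c,uv,z):
    t,M=pose(c); K=np.array(c['K']); uv=np.atleast_2d(np.asarray(uv,float))
    d=np.c_[(uv[:,0]-K[0,2])/K[0,0],-(uv[:,1]-K[1,2])/K[1,1],-np.ones(len(uv))]@M.T
    s=(z-t[2])/d[:,2]; return t+d*s[:,None]
def crop(c,x0,y0,x1,y1,f,fn):
    im=cv2.resize(c['pixels'][y0:y1,x0:x1,::-1],None,fx=f,fy=f,interpolation=cv2.INTER_CUBIC); cv2.imwrite(fn,im)
E
python3 - <<'E'
from h import *
c=read_camera('top')
crop(c,210,220,390,300,4.4,'pics/a1.png'); crop(c,155,170,265,215,7,'pics/a2.png'); crop(c,395,225,515,315,6,'pics/a3.png')
for l,z in [('clamp_half_center',.014),('plate_small_center',.013),('plate_large_center',.013),('station',.01),('stick_grip',.009),('stop',.018)]:
    for d in masks_of(c,l)[:2]:
        m=d['mask']; ys,xs=np.nonzero(m); W=back(c,np.c_[xs,ys],z)[:,:2].astype(np.float32)*1000
        print(l,round(d['p'],2),m.sum(),xs.min(),xs.max(),ys.min(),ys.max(),np.round(cv2.minAreaRect(W)[0],1),np.round(cv2.minAreaRect(W)[1:][0],1),cv2.minAreaRect(W)[2])
s=read_camera('scene')
crop(s,240,190,440,330,4,'pics/a4.png'); crop(s,165,255,265,330,7,'pics/a5.png')
E
```

```text
clamp_half_center 0.85 663 466 504 248 270 [ 487.7 -369. ] [79.6 37.1] 83.8307876586914
plate_small_center 0.72 5722 218 379 230 289 [480.3   8.8] [318.9  80.4] 82.21308898925781
plate_small_center 0.63 481 402 426 235 258 [ 511.2 -223.8] [49.1 42.1] 77.8940658569336
plate_large_center 0.91 879 407 440 281 308 [ 413.9 -241.2] [66.8 53.7] 89.23868560791016
station 0.7 5523 219 379 231 289 [479.9   8.3] [318.   79.7] 81.55650329589844
stick_grip 0.57 1102 165 256 183 204 [612.8 192.4] [187.3  31.4] 86.08755493164062
stick_grip 0.2 856 407 439 281 308 [ 414.5 -241.1] [65.2 53.4] 88.6376953125
```

View pics/a1.png

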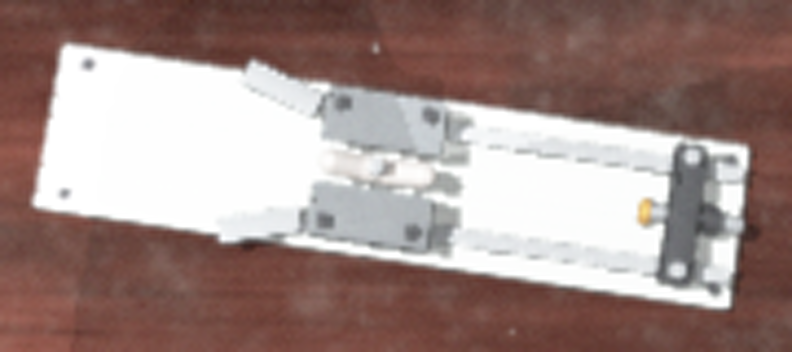

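View pics/a2.png

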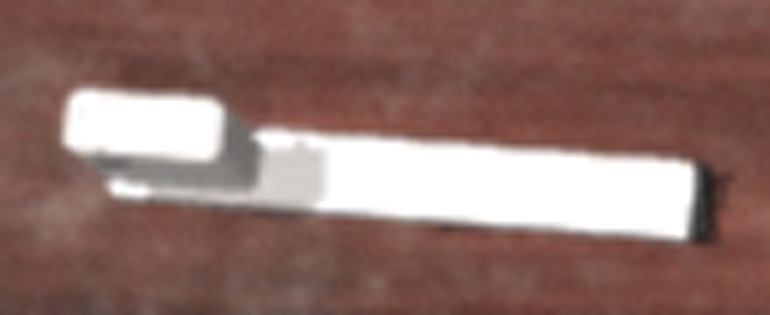

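View pics/a3.png

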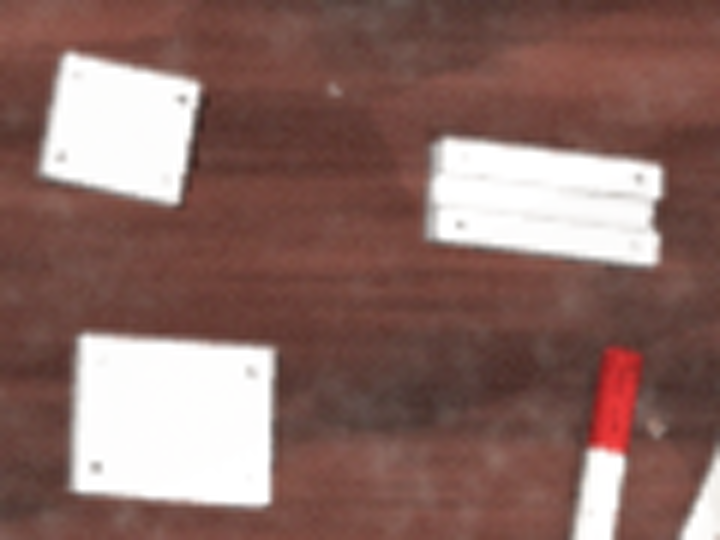

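View pics/a4.png

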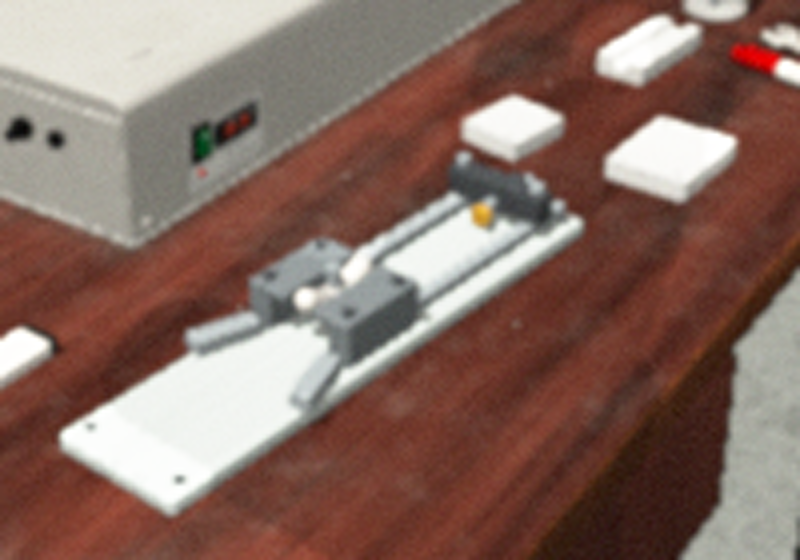

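View pics/a5.png

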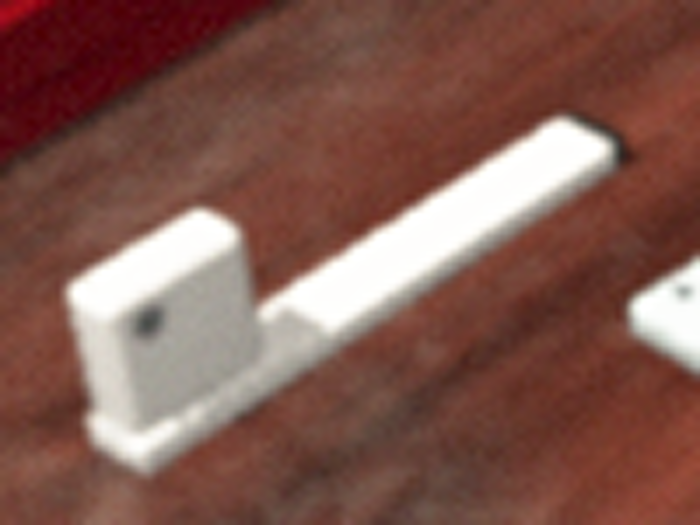

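```bash
cat > fit.py <<'E'
from h import *
from scipy.optimize import least_squares
def un(uv,x0,y0,f): return np.array([x0,y0])+(np.array(uv,float)+.5)/f-.5
def fit(obs,x0):
    # obs: list of (cam, pts_local(mm), uv)
    def w(p,L):
        c,s=np.cos(p[2]),np.sin(p[2]); L=np.array(L)/1000
        return np.c_[p[0]+c*L[:,0]-s*L[:,1],p[1]+s*L[:,0]+c*L[:,1],L[:,2]]
    f=lambda p: np.concatenate([(proj(c,w(p,L))-uv).ravel() for c,L,uv in obs])
    r=least_squares(f,x0); return r.x,r.fun.reshape(-1,2)
E
python3 - <<'E'
from fit import *
c=read_camera('top'); s=read_camera('scene')
st=[[38,125,10],[-38,125,10],[-38,-195,10],[38,-195,10]]
a1=un([(62,43),(33,207),(730,308),(748,147)],210,220,4.4)
a4=un([(60,437),(174,512),(583,223)],240,190,4)
for nm,o in [('top',[(c,st,a1)]),('scene',[(s,[st[0],st[1],st[2]],a4)]),('both',[(c,st,a1),(s,st[:3],a4)])]:
    p,r=fit(o,[.48,.04,-.1]); print('station',nm,np.round(p,4),np.round(r,1).tolist())
sk=[[9,22,52],[-9,22,52],[-9,-22,52],[9,-22,52],[11,-150,9],[-11,-150,9]]
a2=un([(66,89),(63,152),(221,161),(226,97),(712,161),(709,241)],155,170,7)
sk2=[[11,-150,9],[-11,-150,9],[9,22,52],[-9,22,52]]
a5=un([(570,113),(632,150)],165,255,7)
for nm,o in [('top',[(c,sk,a2)]),('both',[(c,sk,a2),(s,sk2[:2],a5)])]:
    p,r=fit(o,[.6,.25,-.1]); print('stick',nm,np.round(p,4),np.round(r,1).tolist())
cl=[[17,37.5,14],[17,-37.5,14],[-17,-37.5,14],[-17,37.5,14]]
a3=un([(442,138),(664,162),(660,266),(435,241)],395,225,6)
p,r=fit([(c,cl,a3)],[.49,-.37,-.1]); print('clamp',np.round(p,4),np.round(r,1).tolist())
P,_=fit([(c,st,a1)],[.48,.04,-.1])
pl=un([(640,212)],210,220,4.4)
w=back(c,pl,.018)[0]; d=w[:2]-P[:2]; print('plunger face local y',-d[0]*np.sin(P[2])+d[1]*np.cos(P[2]))
for z in (.05,.1,.15): print('box edge',z,back(c,[(490,203)],z))
print(R.from_rotvec(read_state()['orientation']).as_matrix().round(3))
print([read_state()['force'].round(2) for _ in range(2)])
E
```

```text
station top [ 0.4855  0.0435 -0.1317] [[-0.2, 0.0], [-0.4, -0.0], [-0.1, 0.3], [0.6, -0.4]]
station scene [ 0.4834  0.0404 -0.1243] [[-0.0, 0.9], [-0.0, -0.9], [0.1, 0.1]]
station both [ 0.4843  0.0423 -0.1275] [[0.3, 0.9], [0.3, 0.9], [0.7, 0.6], [1.2, -0.2], [-1.2, 1.1], [-1.3, -0.5], [-0.5, 0.5]]
stick top [ 0.6133  0.2501 -0.0505] [[0.4, -0.1], [-0.3, -0.1], [0.1, 0.2], [0.4, 0.3], [-0.0, 0.3], [-0.5, -0.6]]
stick both [ 0.6132  0.2495 -0.0588] [[0.7, -0.2], [-0.0, -0.2], [0.4, 0.4], [0.7, 0.5], [0.3, 1.0], [-0.3, 0.0], [-0.5, 1.3], [-1.7, -0.4]]
clamp [ 0.4893 -0.3714 -0.0937] [[0.4, 0.4], [-0.4, 0.4], [-0.6, -0.4], [0.6, -0.3]]
plunger face local y -0.1477876552655447
box edge 0.05 [[ 0.59593527 -0.36865387  0.05      ]]
box edge 0.1 [[ 0.58397565 -0.34774603  0.1       ]]
box edge 0.15 [[ 0.57201603 -0.32683818  0.15      ]]
[[ 0.893  0.451 -0.   ]
 [ 0.451 -0.893 -0.   ]
 [-0.     0.    -1.   ]]
[array([0.21, 0.17, 0.13]), array([0.21, 0.17, 0.13])]
```

```bash
python3 - <<'E'
from fit import *
s=read_camera('scene'); c=read_camera('top')
b=back(s,un([(137,245)],240,190,4),0)[0]; print(b)
for z in (.06,.07,.08,.09,.1,.12): print(z,proj(s,[b[0],b[1],z]),proj(c,[b[0],b[1],z]))
print(un([(128,105)],240,190,4))
crop(c,290,90,560,230,2.9,'pics/b1.png')
E
```

```text
[ 0.62917502 -0.00815455  0.        ]
0.06 [[271.9023044  227.45889666]] [[308.91979639 181.33896129]]
0.07 [[271.56154146 223.4140049 ]] [[308.878616   179.91239702]]
0.08 [[271.21721227 219.32678142]] [[308.83645398 178.45182737]]
0.09 [[270.86926056 215.19655822]] [[308.79327481 176.95602176]]
0.1 [[270.51762886 211.02265312]] [[308.74904123 175.42368955]]
0.12 [[269.80308947 202.54099571]] [[308.65725251 172.24395961]]
[[271.625 215.875]]
```

View pics/b1.png

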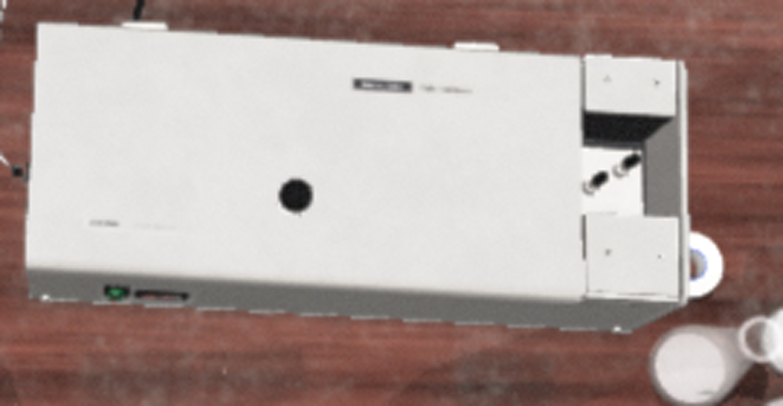

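```bash
cat > go.py <<'E'
from h import *
def info(tx=None,ty=None,tz=None,a=None):
    S=read_state(); M=R.from_rotvec(S['orientation']).as_matrix(); p=S['tool_pos']
    aa=np.degrees(np.arctan2(M[1,0],M[0,0])); print('t',round(S['t'],2),'p',p.round(4),'a',aa.round(2),'tilt z',M[:,2].round(4),'F',S['force'].round(2),'open',round(S['opening'],4),'q',S['q'].round(2))
    if tx is not None: print('shift tool cm',(M.T@(np.array([tx,ty,tz])-p)*100).round(2), 'turn z deg', None if a is None else round(aa-a,2))
E
python3 -c "
from go import *
info(.4902,-.3614,.08,84.63)"
```

```text
t 1.7 p [ 0.2706 -0.5355  0.2186] a 26.81 tilt z [-0.  0. -1.] F [ 0.25 -0.01 -0.38] open 0.093 q [-1.19  0.13  1.49 -0.    1.52 -0.09]
shift tool cm [27.46 -5.64 13.86] turn z deg -57.82
```

Call:
drive_tool([
  {"claw": 0,"linear": [0,0,0],"angular": [0,0,-9.6]},
  {"claw": 0,"linear": [0,0,0],"angular": [0,0,-9.6]},
  {"claw": 0,"linear": [0,0,0],"angular": [0,0,-9.6]},
  {"claw": 0,"linear": [0,0,0],"angular": [0,0,-9.6]},
  {"claw": 0,"linear": [0,0,0],"angular": [0,0,-9.6]},
  {"claw": 0,"linear": [0,0,0],"angular": [0,0,-9.8]},
  {"claw": 0,"linear": [0,0,0],"angular": [0,0,0]},
], newtons=40)

```text
t: 2.58
tool_pos: [0.2706, -0.5355, 0.2186]
orientation: [-2.325, -2.113, -0.0]
force: [-0.5, -1.0, -0.4]
opening: 0.0931
```

```bash
python3 -c "
from go import *
info(.4902,-.3614,.08,84.63)"
```

```text
t 2.58 p [ 0.2706 -0.5355  0.2186] a 84.54 tilt z [ 0.  0. -1.] F [-0.49 -1.01 -0.43] open 0.0931 q [-1.19  0.13  1.49  0.    1.52 -1.09]
shift tool cm [19.42 20.2  13.86] turn z deg -0.09
```

Call:
drive_tool([
  {"claw": 0.2,"linear": [3.2,3.4,0],"angular": [0,0,0]},
  {"claw": 0.2,"linear": [3.2,3.4,0],"angular": [0,0,0]},
  {"claw": 0.2,"linear": [3.2,3.4,0],"angular": [0,0,0]},
  {"claw": 0.2,"linear": [3.2,3.4,0],"angular": [0,0,0]},
  {"claw": 0.2,"linear": [3.3,3.3,3],"angular": [0,0,0]},
  {"claw": 0.2,"linear": [3.3,3.3,5],"angular": [0,0,0]},
  {"claw": 0.2,"linear": [0,0,5],"angular": [0,0,0]},
  {"claw": 0.2,"linear": [0,0,0],"angular": [0,0,0]},
  {"claw": 0.2,"linear": [0,0,0],"angular": [0,0,0]},
])

```text
t: 3.7
tool_pos: [0.4873, -0.3649, 0.0949]
orientation: [2.325, 2.11, 0.0]
force: [0.5, 0.6, 0.9]
opening: 0.0745
```

```bash
python3 - <<'E'
from go import *
info(.4902,-.3614,.003,84.63)
c=read_camera('top'); crop(c,380,150,560,310,4,'pics/c1.png')
s=read_camera('scene'); crop(s,340,110,500,230,5,'pics/c2.png')
E
```

```text
t 3.7 p [ 0.4873 -0.3649  0.0949] a 84.46 tilt z [ 0.0013 -0.0012 -1.    ] F [0.54 0.6  0.86] open 0.0745 q [-0.73  0.24  1.59 -0.    1.3  -0.63]
shift tool cm [0.39 0.25 9.19] turn z deg -0.17
```

View pics/c1.png

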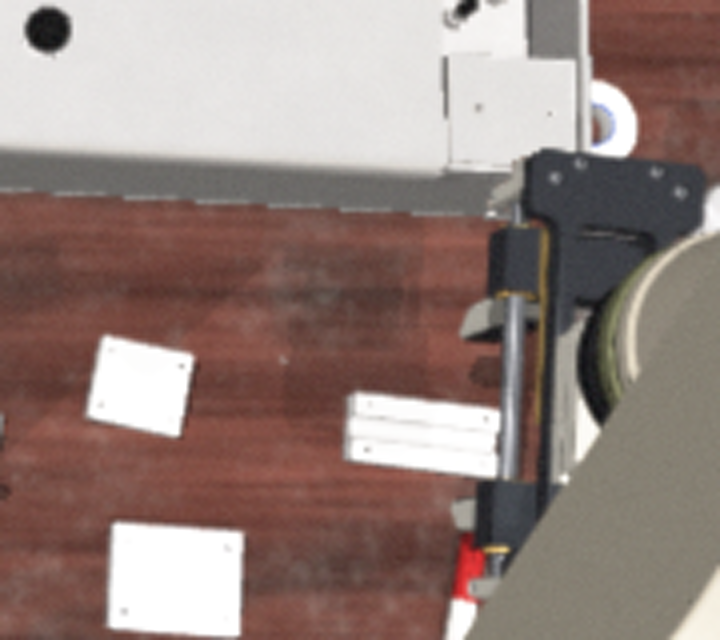

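View pics/c2.png

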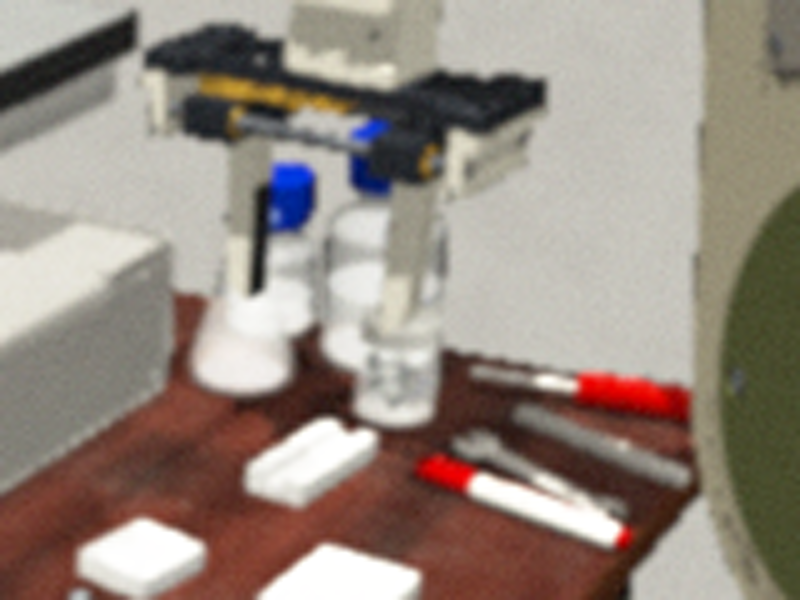

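Call:
drive_tool([
  {"claw": 0.2,"linear": [0.3,0.2,2],"angular": [0,0,0]},
  {"claw": 0.2,"linear": [0,0,2.2],"angular": [0,0,0]},
  {"claw": 0.2,"linear": [0,0,1.5],"angular": [0,0,0]},
  {"claw": 0.2,"linear": [0,0,1.2],"angular": [0,0,0]},
  {"claw": 0.2,"linear": [0,0,0],"angular": [0,0,0]},
  {"claw": 0.2,"linear": [0,0,0],"angular": [0,0,0]},
])

```text
t: 4.55
tool_pos: [0.4895, -0.3616, 0.0246]
orientation: [2.323, 2.114, 0.0]
force: [0.6, -0.0, 0.4]
opening: 0.0747
```

```bash
python3 - <<'E'
from go import *
info(.4902,-.3614,.003,84.63)
E
```

```text
t 4.55 p [ 0.4895 -0.3616  0.0246] a 84.6 tilt z [ 7.e-04 -6.e-04 -1.e+00] F [ 0.62 -0.01  0.45] open 0.0747 q [-0.72  0.32  1.64 -0.    1.18 -0.63]
shift tool cm [0.02 0.07 2.16] turn z deg -0.03
```

Call:
drive_tool([
  {"claw": 0.2,"linear": [0,0.05,1],"angular": [0,0,0]},
  {"claw": 0.2,"linear": [0,0,0.7],"angular": [0,0,0]},
  {"claw": 0.2,"linear": [0,0,0.4],"angular": [0,0,0]},
  {"claw": 0.2,"linear": [0,0,0],"angular": [0,0,0]},
  {"claw": 0.7,"linear": [0,0,0],"angular": [0,0,0]},
  {"claw": 0.9,"linear": [0,0,0],"angular": [0,0,0]},
  {"claw": 0.9,"linear": [0,0,0],"angular": [0,0,0]},
  {"claw": 0.9,"linear": [0,0,0],"angular": [0,0,0]},
  {"claw": 0.9,"linear": [0,0,0],"angular": [0,0,0]},
], newtons=30)

```text
t: 5.68
tool_pos: [0.4897, -0.3612, 0.003]
orientation: [2.323, 2.114, 0.0]
force: [-0.2, 0.3, -0.2]
opening: 0.034
```

```bash
python3 - <<'E'
from go import *
info(.4902,-.3614,.003,84.63)
E
```

```text
t 5.67 p [ 0.4897 -0.3612  0.003 ] a 84.6 tilt z [ 2.e-04 -1.e-04 -1.e+00] F [-0.16  0.27 -0.23] open 0.034 q [-0.72  0.35  1.64  0.    1.15 -0.63]
shift tool cm [-0.01  0.05  0.  ] turn z deg -0.03
```

Call:
drive_tool([
  {"claw": 0.9,"linear": [0,0,-2],"angular": [0,0,0]},
  {"claw": 0.9,"linear": [0,0,-4],"angular": [0,0,0]},
  {"claw": 0.9,"linear": [0,0,-4],"angular": [0,0,0]},
  {"claw": 0.9,"linear": [3,0,-2],"angular": [0,0,0]},
  {"claw": 0.9,"linear": [5,-0.4,0],"angular": [0,0,0]},
  {"claw": 0.9,"linear": [5,-0.4,0],"angular": [0,0,0]},
  {"claw": 0.9,"linear": [5,-0.4,0],"angular": [0,0,0]},
  {"claw": 0.9,"linear": [5,-0.4,0],"angular": [0,0,0]},
  {"claw": 0.9,"linear": [5,-0.4,0],"angular": [0,0,0]},
  {"claw": 0.9,"linear": [5,-0.4,0],"angular": [0,0,0]},
  {"claw": 0.9,"linear": [0,0,0],"angular": [0,0,0]},
  {"claw": 0.9,"linear": [0,0,0],"angular": [0,0,0]},
])

```text
t: 7.18
tool_pos: [0.4971, -0.0307, 0.124]
orientation: [2.322, 2.115, 0.001]
force: [0.7, 0.0, -0.2]
opening: 0.0335
```

```bash
python3 - <<'E'
from go import *
info(.4967,.1278,.06,82.45)
E
```

```text
t 7.17 p [ 0.4971 -0.0307  0.124 ] a 84.66 tilt z [ 1.3e-03 -7.0e-04 -1.0e+00] F [ 0.68  0.01 -0.21] open 0.0335 q [-0.16 -0.08  1.88 -0.    1.34 -0.07]
shift tool cm [15.78 -1.53  6.39] turn z deg 2.21
```

Call:
drive_tool([
  {"claw": 0.9,"linear": [5,-0.5,0],"angular": [0,0,0]},
  {"claw": 0.9,"linear": [5,-0.5,0],"angular": [0,0,0]},
  {"claw": 0.9,"linear": [3.6,-0.3,0],"angular": [0,0,0]},
  {"claw": 0.9,"linear": [2,-0.2,1],"angular": [0,0,0]},
  {"claw": 0.9,"linear": [0,0,2],"angular": [0,0,2.2]},
  {"claw": 0.9,"linear": [0,0,2],"angular": [0,0,0]},
  {"claw": 0.9,"linear": [0,0,1],"angular": [0,0,0]},
  {"claw": 0.9,"linear": [0,0,0],"angular": [0,0,0]},
  {"claw": 0.9,"linear": [0,0,0],"angular": [0,0,0]},
])

```text
t: 8.3
tool_pos: [0.4973, 0.1259, 0.0639]
orientation: [2.364, 2.068, 0.002]
force: [-0.1, -0.4, -1.1]
opening: 0.0334
```

```bash
python3 - <<'E'
from go import *
info(.4967,.1278,.0135,82.45)
c=read_camera('top'); crop(c,200,200,390,310,4,'pics/d1.png')
s=read_camera('scene'); crop(s,200,150,400,330,4,'pics/d2.png')
E
```

```text
t 8.3 p [0.4973 0.1259 0.0639] a 82.36 tilt z [ 1.2e-03  2.0e-04 -1.0e+00] F [-0.07 -0.41 -1.14] open 0.0334 q [ 0.15  0.03  1.89 -0.    1.22  0.28]
shift tool cm [ 0.17 -0.09  5.04] turn z deg -0.09
```

View pics/d2.png

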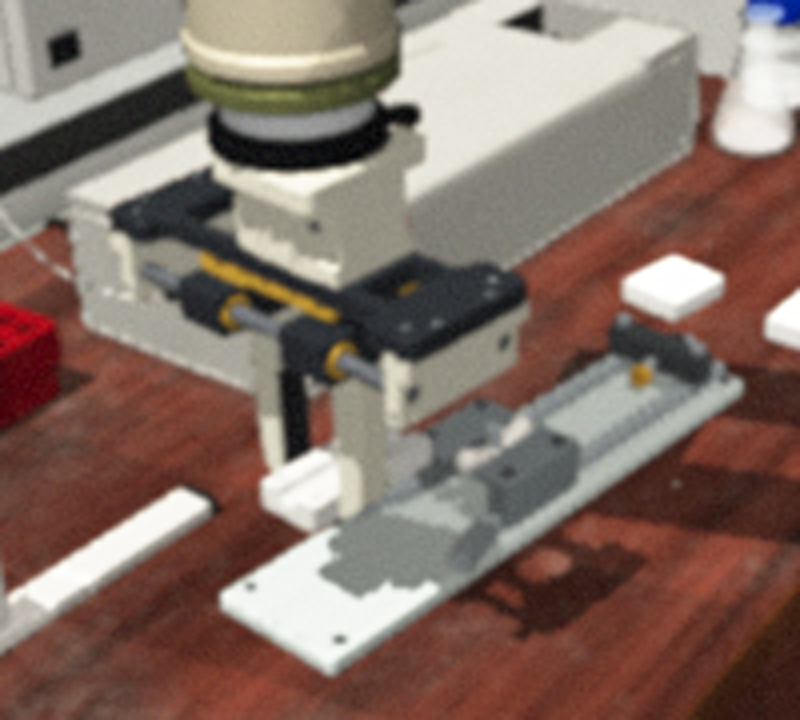

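View pics/d1.png

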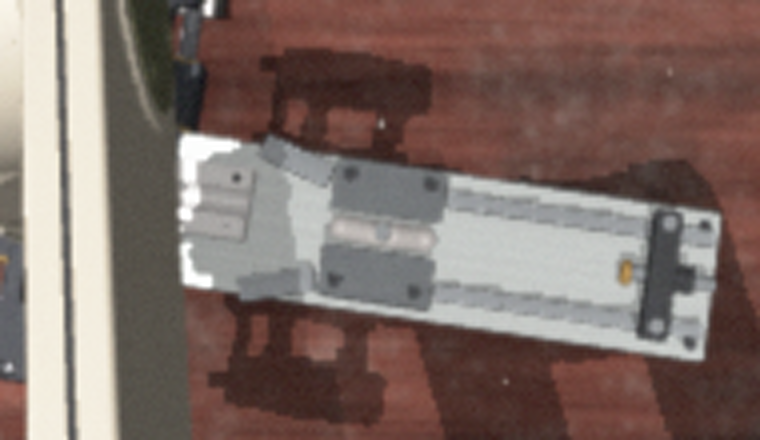

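Call:
drive_tool([
  {"claw": 0.9,"linear": [0.1,-0.05,1.5],"angular": [0,0,0]},
  {"claw": 0.9,"linear": [0,0,1.5],"angular": [0,0,0]},
  {"claw": 0.9,"linear": [0,0,0.8],"angular": [0,0,0]},
  {"claw": 0.9,"linear": [0,0,0],"angular": [0,0,0]},
  {"claw": 0.9,"linear": [0,0,0],"angular": [0,0,0]},
  {"claw": 0.9,"linear": [0,0,0],"angular": [0,0,0]},
])

```text
t: 9.15
tool_pos: [0.4966, 0.1274, 0.0255]
orientation: [2.363, 2.069, 0.001]
force: [0.0, 0.2, -1.3]
opening: 0.0336
```

```bash
python3 - <<'E'
from go import *
info(.4967,.1278,.0135,82.45)
E
```

```text
t 9.15 p [0.4966 0.1274 0.0255] a 82.4 tilt z [ 1.e-03  2.e-04 -1.e+00] F [ 0.04  0.17 -1.25] open 0.0336 q [0.15 0.08 1.91 0.   1.15 0.28]
shift tool cm [ 0.04 -0.    1.2 ] turn z deg -0.05
```

Call:
drive_tool([
  {"claw": 0.9,"linear": [0,0,0.6],"angular": [0,0,0]},
  {"claw": 0.9,"linear": [0,0,0.4],"angular": [0,0,0]},
  {"claw": 0.9,"linear": [0,0,0.2],"angular": [0,0,0]},
  {"claw": 0.9,"linear": [0,0,0],"angular": [0,0,0]},
  {"claw": 0.9,"linear": [0,0,0],"angular": [0,0,0]},
  {"claw": 0.9,"linear": [0,0,0],"angular": [0,0,0]},
])

```text
t: 9.9
tool_pos: [0.496, 0.1274, 0.013]
orientation: [-2.364, -2.069, 0.0]
force: [-2.0, 0.3, 3.5]
opening: 0.0337
```

```bash
python3 - <<'E'
from go import *
info(.4967,.1278,.0135,82.45)
s=read_camera('scene'); crop(s,230,210,310,310,6,'pics/e2.png')
E
```

```text
t 9.9 p [0.496  0.1274 0.013 ] a 82.4 tilt z [-2.e-04 -0.e+00 -1.e+00] F [-2.04  0.35  3.55] open 0.0337 q [0.15 0.1  1.92 0.   1.12 0.28]
shift tool cm [ 0.05  0.06 -0.05] turn z deg -0.05
```

View pics/e2.png

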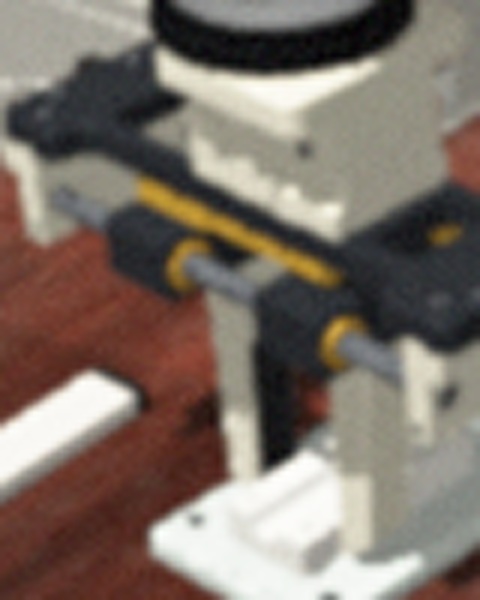

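Call:
drive_tool([
  {"claw": 0.45,"linear": [0,0,0],"angular": [0,0,0]},
  {"claw": 0.35,"linear": [0,0,0],"angular": [0,0,0]},
  {"claw": 0.35,"linear": [0,0,0],"angular": [0,0,0]},
  {"claw": 0.35,"linear": [0,0,-1],"angular": [0,0,0]},
  {"claw": 0.35,"linear": [0,0,-3],"angular": [0,0,0]},
  {"claw": 0.35,"linear": [0,0,-5],"angular": [0,0,0]},
  {"claw": 0.35,"linear": [0,0,-5],"angular": [0,0,0]},
  {"claw": 0.35,"linear": [3,3,0],"angular": [0,0,0]},
  {"claw": 0.35,"linear": [5,5,0],"angular": [0,0,0]},
  {"claw": 0.35,"linear": [4,4,0],"angular": [0,0,0]},
  {"claw": 0.35,"linear": [0,0,0],"angular": [0,0,0]},
])

```text
t: 11.32
tool_pos: [0.6255, 0.2273, 0.1504]
orientation: [-2.361, -2.07, 0.004]
force: [-0.8, -0.3, -0.9]
opening: 0.0606
```

```bash
python3 - <<'E'
from go import *
info(.6133,.2501,.06,84.63)
c=read_camera('top'); crop(c,210,220,390,300,4.4,'pics/f1.png')
s=read_camera('scene'); crop(s,230,210,400,320,4.6,'pics/f2.png')
E
```

```text
t 11.32 p [0.6255 0.2273 0.1504] a 82.5 tilt z [-3.e-03 -4.e-04 -1.e+00] F [-0.83 -0.31 -0.87] open 0.0606 q [0.27 0.35 1.36 0.   1.44 0.4 ]
shift tool cm [ 2.1  -1.48  9.04] turn z deg -2.13
```

View pics/f1.png

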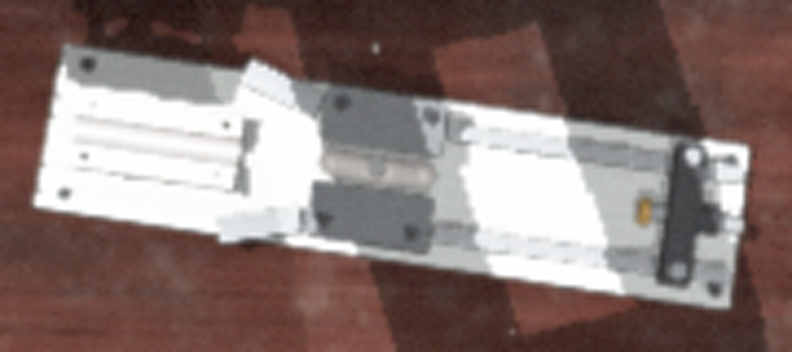

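View pics/f2.png

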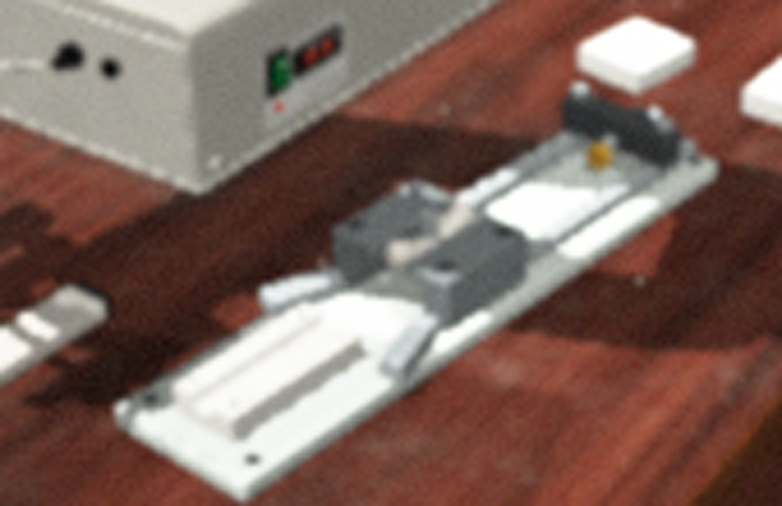

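Call:
drive_tool([
  {"claw": 0.35,"linear": [0,0,0],"angular": [0,0,-4.6]},
  {"claw": 0.35,"linear": [1.5,-1,2],"angular": [0,0,0]},
  {"claw": 0.35,"linear": [0.6,-0.5,3],"angular": [0,0,0]},
  {"claw": 0.35,"linear": [0,0,2],"angular": [0,0,0]},
  {"claw": 0.35,"linear": [0,0,0],"angular": [0,0,0]},
  {"claw": 0.35,"linear": [0,0,0],"angular": [0,0,0]},
])

```text
t: 12.18
tool_pos: [0.611, 0.2471, 0.0839]
orientation: [2.279, 2.161, 0.002]
force: [0.1, 0.4, -0.1]
opening: 0.0607
```

```bash
python3 - <<'E'
from go import *
info(.6133,.2501,.013,87.1)
c=read_camera('top'); crop(c,130,150,270,230,5.5,'pics/g1.png')
s=read_camera('scene'); crop(s,120,190,290,330,4.6,'pics/g2.png')
E
```

```text
t 12.18 p [0.611  0.2471 0.0839] a 86.96 tilt z [ 1.1e-03  3.0e-04 -1.0e+00] F [ 0.15  0.37 -0.06] open 0.0607 q [ 0.31  0.38  1.45 -0.    1.31  0.36]
shift tool cm [0.3  0.2  7.09] turn z deg -0.14
```

View pics/g1.png

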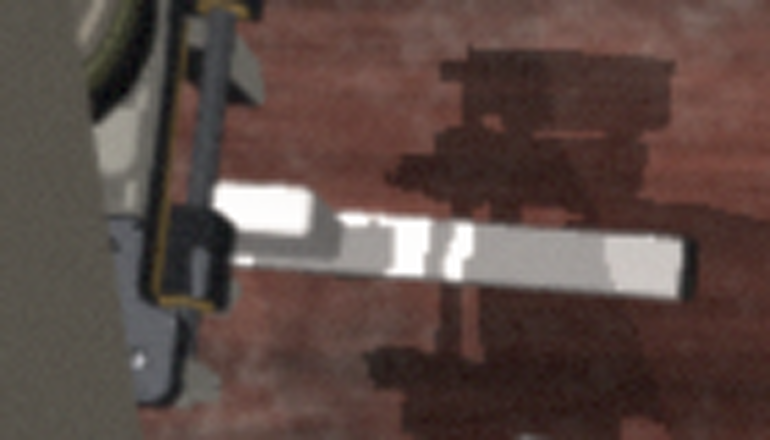

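View pics/g2.png

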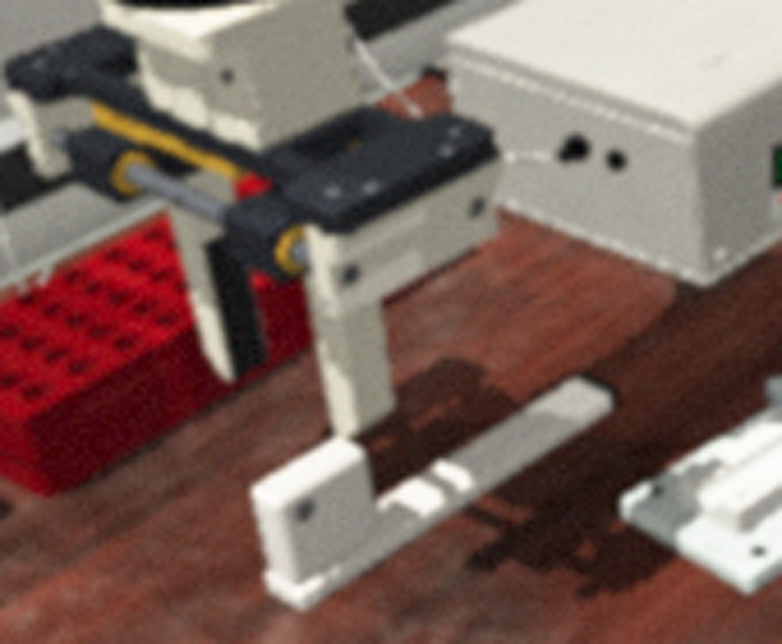

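```bash
python3 - <<'E'
from go import *
s=read_camera('scene')
f=lambda P:(proj(s,P)-[120,190]+.5)*4.6-.5
print(f([[.6133,.2501,.052],[.611,.2471,.0839],[.6133,.2501,.0839],[.6057,.1003,.009]]))
E
```

```text
[[302.38062103 474.60696   ]
 [298.14206446 404.24663584]
 [287.77051766 406.20672214]
 [593.38045216 386.9701679 ]]
```

Call:
drive_tool([
  {"claw": 0.35,"linear": [0.2,0.2,2],"angular": [0,0,0]},
  {"claw": 0.35,"linear": [0,0,2],"angular": [0,0,0]},
  {"claw": 0.35,"linear": [0,0,1.5],"angular": [0,0,0]},
  {"claw": 0.35,"linear": [0,0,0.5],"angular": [0,0,0]},
  {"claw": 0.35,"linear": [0,0,0],"angular": [0,0,0]},
  {"claw": 0.35,"linear": [0,0,0],"angular": [0,0,0]},
])

```text
t: 13.08
tool_pos: [0.6133, 0.2493, 0.0238]
orientation: [2.278, 2.162, 0.002]
force: [0.5, 0.5, -0.2]
opening: 0.0603
```

```bash
python3 - <<'E'
from go import *
info(.6133,.2501,.013,87.1)
s=read_camera('scene'); crop(s,120,190,290,330,4.6,'pics/g3.png')
E
```

```text
t 13.07 p [0.6133 0.2493 0.0238] a 87.0 tilt z [ 1.3e-03  4.0e-04 -1.0e+00] F [ 0.51  0.49 -0.25] open 0.0603 q [ 0.31  0.45  1.47 -0.    1.22  0.36]
shift tool cm [ 0.08 -0.    1.08] turn z deg -0.1
```

View pics/g3.png

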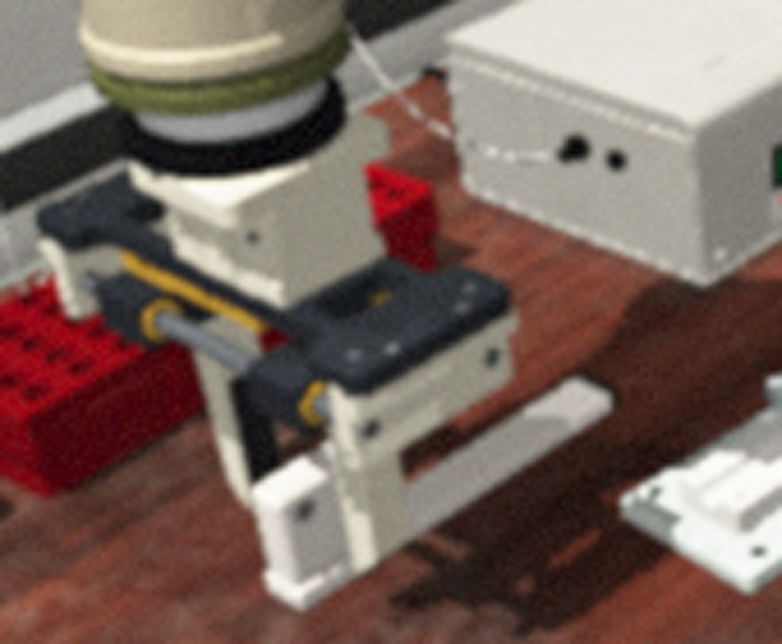

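Call:
drive_tool([
  {"claw": 0.35,"linear": [0,0,0.6],"angular": [0,0,0]},
  {"claw": 0.35,"linear": [0,0,0.4],"angular": [0,0,0]},
  {"claw": 0.35,"linear": [0,0,0],"angular": [0,0,0]},
  {"claw": 0.7,"linear": [0,0,0],"angular": [0,0,0]},
  {"claw": 1,"linear": [0,0,0],"angular": [0,0,0]},
  {"claw": 1,"linear": [0,0,0],"angular": [0,0,0]},
  {"claw": 1,"linear": [0,0,0],"angular": [0,0,0]},
  {"claw": 1,"linear": [0,0,0],"angular": [0,0,0]},
  {"claw": 1,"linear": [0,0,0],"angular": [0,0,0]},
], newtons=50)

```text
t: 14.25
tool_pos: [0.6128, 0.2491, 0.013]
orientation: [2.279, 2.163, 0.0]
force: [1.2, -0.3, -0.2]
opening: 0.0178
```

```bash
python3 - <<'E'
from go import *
info(.6133,.2501,.013,87.1)
E
```

```text
t 14.25 p [0.6128 0.2491 0.013 ] a 87.0 tilt z [ 3.e-04  1.e-04 -1.e+00] F [ 1.21 -0.28 -0.15] open 0.0178 q [ 0.31  0.47  1.48 -0.    1.2   0.36]
shift tool cm [0.1  0.05 0.  ] turn z deg -0.1
```

Call:
drive_tool([
  {"claw": 1,"linear": [0,0,-1],"angular": [0,0,0]},
  {"claw": 1,"linear": [0,0,-3],"angular": [0,0,0]},
  {"claw": 1,"linear": [0,0,-2],"angular": [0,0,0]},
  {"claw": 1,"linear": [2,0,0],"angular": [0,0,2.2]},
  {"claw": 1,"linear": [4,-3,0],"angular": [0,0,2.3]},
  {"claw": 1,"linear": [1,-3,0],"angular": [0,0,0]},
  {"claw": 1,"linear": [0,-2.5,0],"angular": [0,0,0]},
  {"claw": 1,"linear": [0,0,0],"angular": [0,0,0]},
  {"claw": 1,"linear": [0,0,0],"angular": [0,0,0]},
])

```text
t: 15.38
tool_pos: [0.535, 0.3287, 0.0737]
orientation: [2.361, 2.071, 0.002]
force: [-0.1, 0.4, -1.0]
opening: 0.0178
```

```bash
python3 - <<'E'
from go import *
info(.5216,.3161,.0242,82.5)
c=read_camera('top'); crop(c,150,180,330,300,4.4,'pics/h1.png')
s=read_camera('scene'); crop(s,150,190,320,330,4.6,'pics/h2.png')
E
```

```text
t 15.38 p [0.535  0.3287 0.0737] a 82.5 tilt z [ 1.3e-03  4.0e-04 -1.0e+00] F [-0.08  0.4  -1.  ] open 0.0178 q [ 0.47  0.31  1.55 -0.    1.28  0.6 ]
shift tool cm [-1.43 -1.17  4.94] turn z deg 0.0
```

View pics/h1.png

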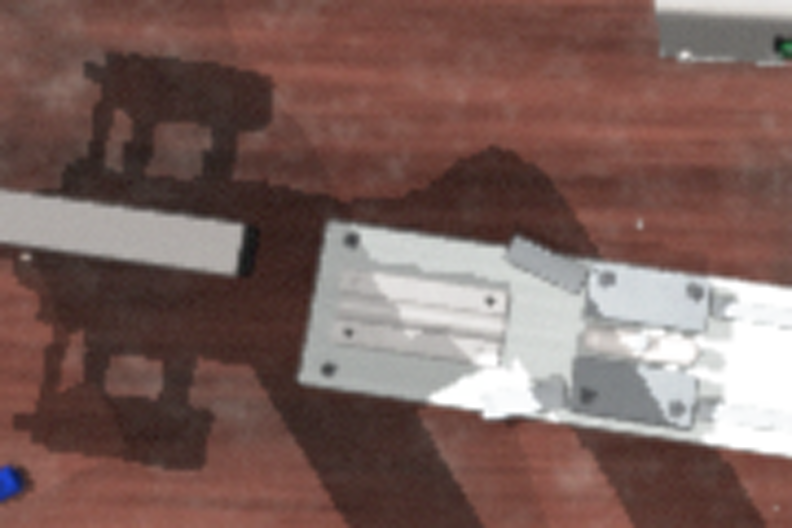

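View pics/h2.png

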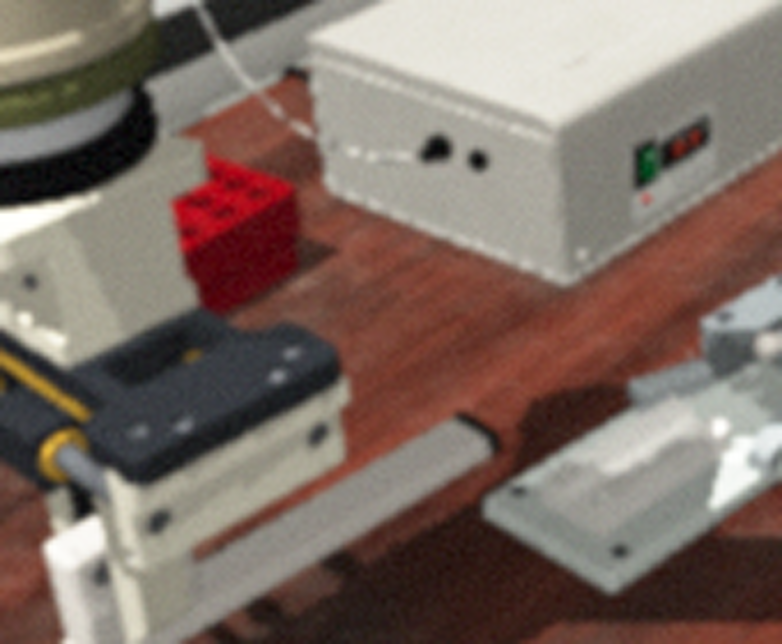

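```bash
python3 - <<'E'
from fit import *
c=read_camera('top')
n=back(c,un([(260,228),(255,278)],150,180,4.4),.0697); print(n.round(4))
tcp=np.array([.535,.3287]); a=np.radians(82.5); yd=np.array([np.cos(a),np.sin(a)]); xd=np.array([np.sin(a),-np.cos(a)])
for q in list(n)+[n.mean(0)]: d=q[:2]-tcp; print('rel x',(d@xd).round(4),'rel y',(d@yd).round(4))
f=back(c,un([(509,287),(500,364)],150,180,4.4),.024); o=np.array([.4855,.0435])
for q in f: d=q[:2]-o; t=-.1317; print('block front st x',d[0]*np.cos(t)+d[1]*np.sin(t),'y',-d[0]*np.sin(t)+d[1]*np.cos(t))
E
```

```text
[[0.5254 0.1775 0.0697]
 [0.5039 0.1785 0.0697]]
rel x 0.0103 rel y -0.1512
rel x -0.0112 rel y -0.153
rel x -0.0005 rel y -0.1521
block front st x 0.01784179620994695 y 0.03536114817387564
block front st x -0.017047731514203385 y 0.033642987510812634
```

Call:
drive_tool([
  {"claw": 1,"linear": [-0.8,-0.7,1],"angular": [0,0,0]},
  {"claw": 1,"linear": [-0.6,-0.5,2],"angular": [0,0,0]},
  {"claw": 1,"linear": [0,0,1],"angular": [0,0,0]},
  {"claw": 1,"linear": [0,0,0],"angular": [0,0,0]},
  {"claw": 1,"linear": [0,0,0],"angular": [0,0,0]},
  {"claw": 1,"linear": [0,0,0],"angular": [0,0,0]},
])

```text
t: 16.27
tool_pos: [0.5213, 0.3168, 0.0339]
orientation: [2.362, 2.071, 0.002]
force: [-0.0, 0.0, -2.0]
opening: 0.0178
```

```bash
cat >> go.py <<'E'
ST=np.array([.4855,.0435]); SA=-.1317
def stn(noserel=-.151, zt=.0242, yt=None):
    S=read_state(); d=S['tool_pos'][:2]-ST; c,s=np.cos(SA),np.sin(SA)
    x,y=d[0]*c+d[1]*s,-d[0]*s+d[1]*c
    f=S['force']; M=R.from_rotvec(S['orientation']).as_matrix(); aa=np.degrees(np.arctan2(M[1,0],M[0,0]))
    th=np.radians(aa-82.45); nx=x - np.sin(th)*noserel*1
    print('t',round(S['t'],2),'tcp st x %.2f y %.2f mm'%(x*1e3,y*1e3),'nose x~%.2f y %.2f'%(nx*1e3,(y+noserel)*1e3),'z %.2f'%(S['tool_pos'][2]*1e3),'Fst x %.2f y %.2f z %.2f'%(f[0]*c+f[1]*s,-f[0]*s+f[1]*c,f[2]),'a',aa.round(2),'open',S['opening'].round(4) if hasattr(S['opening'],'round') else S['opening'])
E
python3 - <<'E'
from go import *
info(.5208,.3102,.0242,82.45)
stn()
s=read_camera('scene'); crop(s,150,190,320,330,4.6,'pics/i2.png')
E
```

```text
t 16.27 p [0.5213 0.3168 0.0339] a 82.5 tilt z [ 1.4e-03  7.0e-04 -1.0e+00] F [-0.03  0.05 -1.99] open 0.0178 q [0.46 0.31 1.63 0.   1.2  0.59]
shift tool cm [-0.67  0.04  0.97] turn z deg 0.05
t 16.27 tcp st x -0.43 y 275.68 mm nose x~-0.29 y 124.68 z 33.89 Fst x -0.03 y 0.04 z -1.99 a 82.5 open 0.01783022453155716
```

View pics/i2.png

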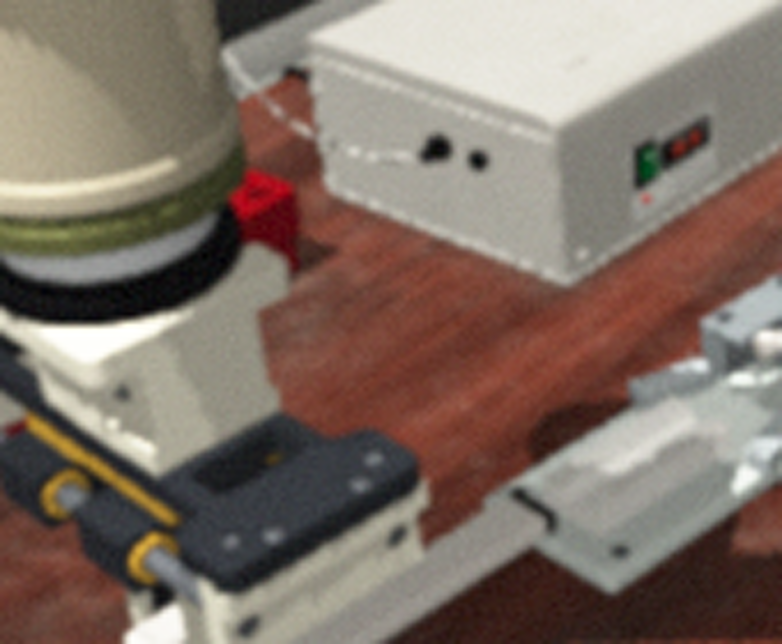

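Call:
drive_tool([
  {"claw": 1,"linear": [0,0,0.4],"angular": [0,0,0]},
  {"claw": 1,"linear": [0,0,0.3],"angular": [0,0,0]},
  {"claw": 1,"linear": [-0.2,0.04,0.2],"angular": [0,0,0]},
  {"claw": 1,"linear": [-0.2,0,0],"angular": [0,0,0]},
  {"claw": 1,"linear": [0,0,0],"angular": [0,0,0]},
  {"claw": 1,"linear": [0,0,0],"angular": [0,0,0]},
])

```text
t: 17.08
tool_pos: [0.5205, 0.3124, 0.0241]
orientation: [2.362, 2.071, 0.0]
force: [0.1, -0.2, -1.5]
opening: 0.0174
```

```bash
python3 - <<'E'
from go import *
stn()
E
```

```text
t 17.07 tcp st x -0.65 y 271.17 mm nose x~-0.52 y 120.17 z 24.11 Fst x 0.09 y -0.18 z -1.51 a 82.5 open 0.01739795769450244
```

Call:
drive_tool([
  {"claw": 1,"linear": [-0.3,0,0],"angular": [0,0,0]},
  {"claw": 1,"linear": [-0.4,0,0],"angular": [0,0,0]},
  {"claw": 1,"linear": [-0.3,0,0],"angular": [0,0,0]},
  {"claw": 1,"linear": [-0.3,0,0],"angular": [0,0,0]},
  {"claw": 1,"linear": [-0.4,0,0],"angular": [0,0,0]},
  {"claw": 1,"linear": [-0.4,0,0],"angular": [0,0,0]},
  {"claw": 1,"linear": [-0.4,0,0],"angular": [0,0,0]},
  {"claw": 1,"linear": [-0.4,0,0],"angular": [0,0,0]},
  {"claw": 1,"linear": [-0.3,0,0],"angular": [0,0,0]},
  {"claw": 1,"linear": [0,0,0],"angular": [0,0,0]},
])

```text
t: 18.32
tool_pos: [0.5161, 0.2803, 0.0239]
orientation: [2.362, 2.071, -0.0]
force: [0.0, -0.7, -1.0]
opening: 0.0178
```

```bash
python3 - <<'E'
from go import *
stn()
c=read_camera('top'); crop(c,210,220,390,300,4.4,'pics/j1.png')
E
```

```text
t 18.32 tcp st x -0.72 y 238.81 mm nose x~-0.62 y 87.81 z 23.91 Fst x 0.12 y -0.72 z -0.97 a 82.49 open 0.017755086776172452
```

View pics/j1.png

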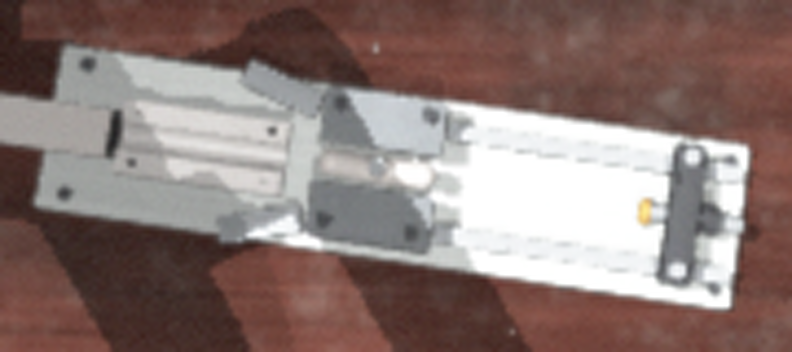

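Call:
drive_tool([
  {"claw": 1,"linear": [-0.3,0,0],"angular": [0,0,0]},
  {"claw": 1,"linear": [-0.3,0,0],"angular": [0,0,0]},
  {"claw": 1,"linear": [-0.3,0,0],"angular": [0,0,0]},
  {"claw": 1,"linear": [-0.3,0,0],"angular": [0,0,0]},
  {"claw": 1,"linear": [-0.3,0,0],"angular": [0,0,0]},
  {"claw": 1,"linear": [-0.3,0,0],"angular": [0,0,0]},
  {"claw": 1,"linear": [-0.3,0,0],"angular": [0,0,0]},
  {"claw": 1,"linear": [-0.2,0,0],"angular": [0,0,0]},
  {"claw": 1,"linear": [0,0,0],"angular": [0,0,0]},
])

```text
t: 19.5
tool_pos: [0.5131, 0.2577, 0.0239]
orientation: [2.362, 2.071, -0.0]
force: [-0.9, 0.1, -0.9]
opening: 0.018
```

```bash
python3 - <<'E'
from go import *
stn()
E
```

```text
t 19.5 tcp st x -0.75 y 215.92 mm nose x~-0.64 y 64.92 z 23.91 Fst x -0.89 y 0.03 z -0.88 a 82.49 open 0.017976358862029525
```

Call:
drive_tool([
  {"claw": 1,"linear": [-0.2,0,0],"angular": [0,0,0]},
  {"claw": 1,"linear": [-0.2,0,0],"angular": [0,0,0]},
  {"claw": 1,"linear": [-0.2,0,0],"angular": [0,0,0]},
  {"claw": 1,"linear": [-0.2,0,0],"angular": [0,0,0]},
  {"claw": 1,"linear": [-0.2,0,0],"angular": [0,0,0]},
])

```text
t: 20.12
tool_pos: [0.5122, 0.2487, 0.0243]
orientation: [-2.362, -2.071, -0.003]
force: [0.8, 5.6, -0.7]
opening: 0.0174
```

```bash
python3 - <<'E'
from go import *
stn()
c=read_camera('top'); crop(c,210,220,390,300,4.4,'pics/k1.png')
E
```

```text
t 20.12 tcp st x -0.47 y 206.91 mm nose x~-0.34 y 55.91 z 24.31 Fst x 0.04 y 5.65 z -0.70 a 82.5 open 0.01736087769844589
```

View pics/k1.png

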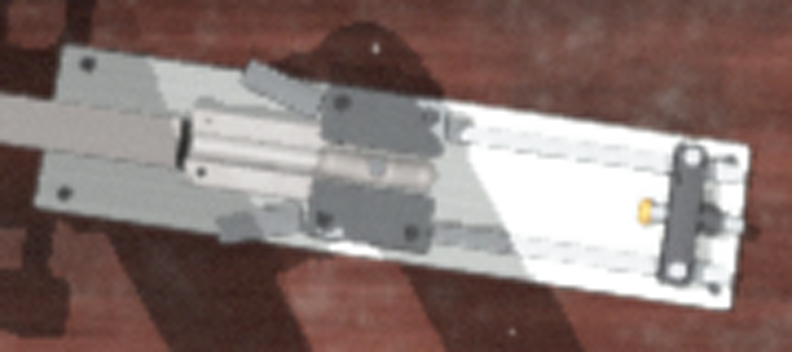

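Call:
drive_tool([
  {"claw": 1,"linear": [-0.3,0,0],"angular": [0,0,0]},
  {"claw": 1,"linear": [-0.3,0,0],"angular": [0,0,0]},
  {"claw": 1,"linear": [-0.3,0,0],"angular": [0,0,0]},
  {"claw": 1,"linear": [-0.3,0,0],"angular": [0,0,0]},
  {"claw": 1,"linear": [-0.3,0,0],"angular": [0,0,0]},
  {"claw": 1,"linear": [-0.3,0,0],"angular": [0,0,0]},
  {"claw": 1,"linear": [-0.3,0,0],"angular": [0,0,0]},
  {"claw": 1,"linear": [-0.3,0,0],"angular": [0,0,0]},
  {"claw": 1,"linear": [-0.3,0,0],"angular": [0,0,0]},
  {"claw": 1,"linear": [-0.3,0,0],"angular": [0,0,0]},
  {"claw": 1,"linear": [-0.3,0,0],"angular": [0,0,0]},
])

```text
t: 21.55
tool_pos: [0.5075, 0.215, 0.0239]
orientation: [-2.362, -2.071, 0.0]
force: [0.1, 5.0, -0.4]
opening: 0.0176
```

```bash
python3 - <<'E'
from go import *
stn()
c=read_camera('top'); crop(c,210,220,390,300,4.4,'pics/l1.png')
E
```

```text
t 21.55 tcp st x -0.70 y 172.94 mm nose x~-0.56 y 21.94 z 23.92 Fst x -0.55 y 4.94 z -0.39 a 82.5 open 0.017623054833380697
```

View pics/l1.png

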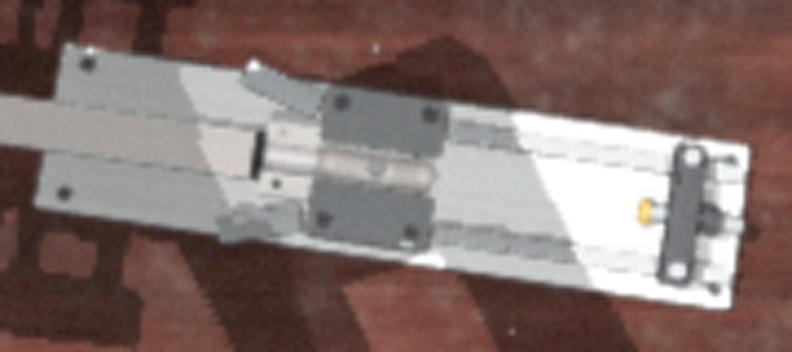

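Call:
drive_tool([
  {"claw": 1,"linear": [-0.3,0,0],"angular": [0,0,0]},
  {"claw": 1,"linear": [-0.3,0,0],"angular": [0,0,0]},
  {"claw": 1,"linear": [-0.3,0,0],"angular": [0,0,0]},
  {"claw": 1,"linear": [-0.3,0,0],"angular": [0,0,0]},
  {"claw": 1,"linear": [-0.3,0,0],"angular": [0,0,0]},
  {"claw": 1,"linear": [-0.3,0,0],"angular": [0,0,0]},
  {"claw": 1,"linear": [-0.3,0,0],"angular": [0,0,0]},
  {"claw": 1,"linear": [-0.3,0,0],"angular": [0,0,0]},
  {"claw": 1,"linear": [-0.3,0,0],"angular": [0,0,0]},
  {"claw": 1,"linear": [-0.3,0,0],"angular": [0,0,0]},
  {"claw": 1,"linear": [-0.3,0,0],"angular": [0,0,0]},
])

```text
t: 22.98
tool_pos: [0.5032, 0.1823, 0.0239]
orientation: [-2.362, -2.071, 0.0]
force: [0.7, 4.1, 0.5]
opening: 0.0178
```

```bash
python3 - <<'E'
from go import *
stn()
c=read_camera('top'); crop(c,210,220,390,300,4.4,'pics/m1.png')
E
```

```text
t 22.98 tcp st x -0.67 y 139.93 mm nose x~-0.54 y -11.07 z 23.94 Fst x 0.13 y 4.13 z 0.50 a 82.5 open 0.01784199914225273
```

View pics/m1.png

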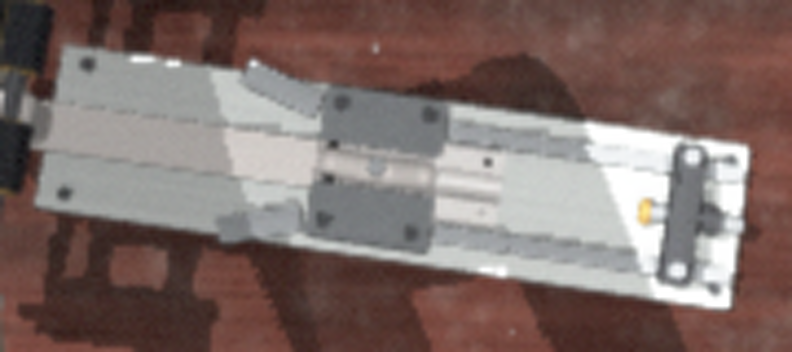

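Call:
drive_tool([
  {"claw": 1,"linear": [-0.3,0,0],"angular": [0,0,0]},
  {"claw": 1,"linear": [-0.3,0,0],"angular": [0,0,0]},
  {"claw": 1,"linear": [-0.3,0,0],"angular": [0,0,0]},
  {"claw": 1,"linear": [-0.3,0,0],"angular": [0,0,0]},
  {"claw": 1,"linear": [-0.3,0,0],"angular": [0,0,0]},
  {"claw": 1,"linear": [-0.3,0,0],"angular": [0,0,0]},
  {"claw": 1,"linear": [-0.3,0,0],"angular": [0,0,0]},
  {"claw": 1,"linear": [-0.3,0,0],"angular": [0,0,0]},
  {"claw": 1,"linear": [-0.3,0,0],"angular": [0,0,0]},
  {"claw": 1,"linear": [-0.3,0,0],"angular": [0,0,0]},
  {"claw": 1,"linear": [-0.2,0,0],"angular": [0,0,0]},
  {"claw": 1,"linear": [-0.2,0,0],"angular": [0,0,0]},
])

```text
t: 24.52
tool_pos: [0.4986, 0.1482, 0.0238]
orientation: [2.362, 2.071, -0.001]
force: [-0.1, 1.1, -1.2]
opening: 0.0179
```

```bash
python3 - <<'E'
from go import *
stn()
E
```

```text
t 24.52 tcp st x -0.78 y 105.54 mm nose x~-0.67 y -45.46 z 23.77 Fst x -0.24 y 1.07 z -1.22 a 82.49 open 0.01794049115280652
```

Call:
drive_tool([
  {"claw": 1,"linear": [-0.2,0,0],"angular": [0,0,0]},
  {"claw": 1,"linear": [-0.2,0,0],"angular": [0,0,0]},
  {"claw": 1,"linear": [-0.2,0,0],"angular": [0,0,0]},
  {"claw": 1,"linear": [-0.2,0,0],"angular": [0,0,0]},
  {"claw": 1,"linear": [-0.2,0,0],"angular": [0,0,0]},
  {"claw": 1,"linear": [-0.2,0,0],"angular": [0,0,0]},
  {"claw": 1,"linear": [-0.2,0,0],"angular": [0,0,0]},
  {"claw": 1,"linear": [-0.2,0,0],"angular": [0,0,0]},
  {"claw": 1,"linear": [-0.2,0,0],"angular": [0,0,0]},
  {"claw": 1,"linear": [0,0,0],"angular": [0,0,0]},
  {"claw": 1,"linear": [0,0,0],"angular": [0,0,0]},
])

```text
t: 25.9
tool_pos: [0.4965, 0.1309, 0.0239]
orientation: [2.362, 2.071, -0.0]
force: [0.5, 0.2, -1.8]
opening: 0.018
```

```bash
python3 - <<'E'
from go import *
stn()
c=read_camera('top'); crop(c,210,220,390,300,4.4,'pics/n1.png')
s=read_camera('scene'); crop(s,300,210,400,290,8,'pics/n2.png')
E
```

```text
t 25.9 tcp st x -0.62 y 88.08 mm nose x~-0.49 y -62.92 z 23.93 Fst x 0.46 y 0.24 z -1.78 a 82.5 open 0.018011040304017827
```

View pics/n1.png

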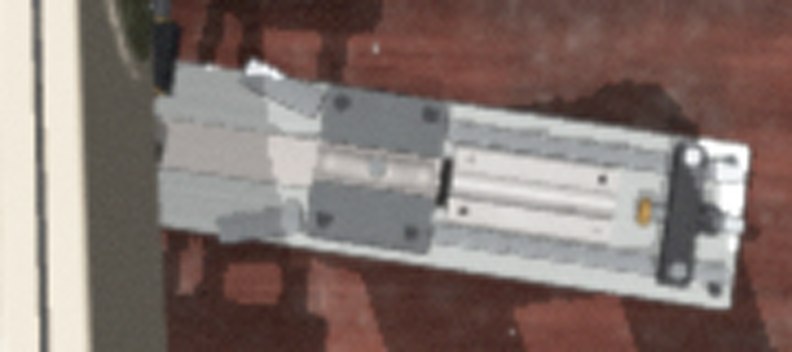

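View pics/n2.png

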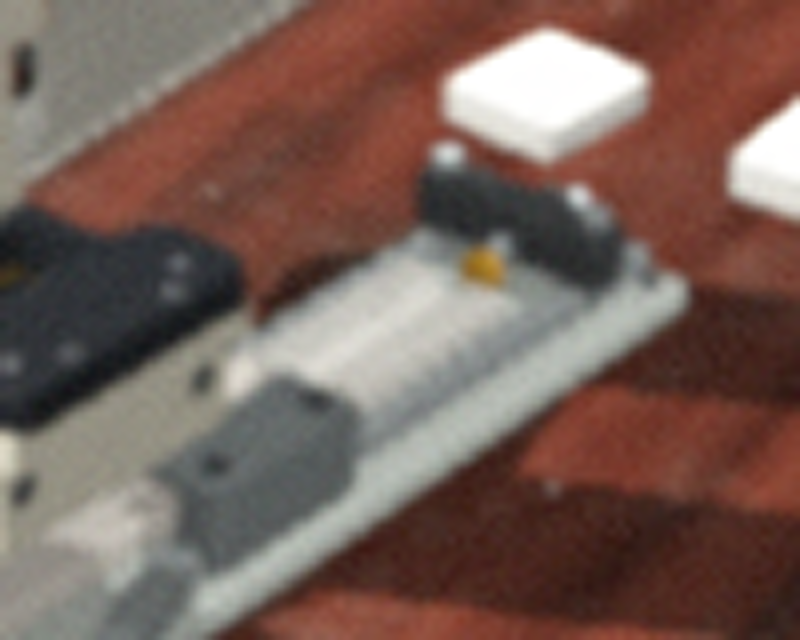

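Call:
drive_tool([
  {"claw": 1,"linear": [-0.1,0,0],"angular": [0,0,0]},
  {"claw": 1,"linear": [-0.1,0,0],"angular": [0,0,0]},
  {"claw": 1,"linear": [-0.1,0,0],"angular": [0,0,0]},
  {"claw": 1,"linear": [-0.1,0,0],"angular": [0,0,0]},
  {"claw": 1,"linear": [-0.1,0,0],"angular": [0,0,0]},
  {"claw": 1,"linear": [-0.1,0,0],"angular": [0,0,0]},
  {"claw": 1,"linear": [0,0,0],"angular": [0,0,0]},
])

```text
t: 26.88
tool_pos: [0.4956, 0.1249, 0.0239]
orientation: [2.362, 2.071, -0.0]
force: [0.2, 0.7, -2.2]
opening: 0.0176
```

```bash
python3 - <<'E'
from go import *
stn()
c=read_camera('top'); crop(c,300,230,390,300,8,'pics/o1.png')
stn()
E
```

```text
t 26.88 tcp st x -0.63 y 81.99 mm nose x~-0.50 y -69.01 z 23.92 Fst x 0.11 y 0.75 z -2.17 a 82.5 open 0.017639473168328063
t 26.93 tcp st x -0.62 y 82.01 mm nose x~-0.49 y -68.99 z 23.92 Fst x 0.65 y 0.06 z -1.38 a 82.5 open 0.01779413437620594
```

View pics/o1.png

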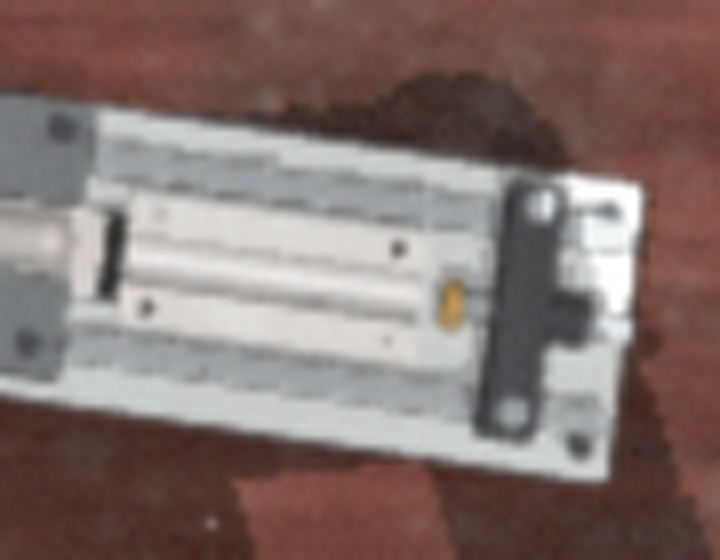

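Call:
drive_tool([
  {"claw": 1,"linear": [-0.05,0,0],"angular": [0,0,0]},
  {"claw": 1,"linear": [-0.05,0,0],"angular": [0,0,0]},
  {"claw": 1,"linear": [-0.05,0,0],"angular": [0,0,0]},
  {"claw": 1,"linear": [-0.05,0,0],"angular": [0,0,0]},
  {"claw": 1,"linear": [-0.05,0,0],"angular": [0,0,0]},
])

```text
t: 27.55
tool_pos: [0.4954, 0.1225, 0.0239]
orientation: [-2.362, -2.071, -0.0]
force: [0.3, 0.7, -1.8]
opening: 0.0176
```

Call:
drive_tool([
  {"claw": 1,"linear": [-0.04,0,0],"angular": [0,0,0]},
  {"claw": 1,"linear": [-0.03,0,0],"angular": [0,0,0]},
])

```text
t: 27.8
tool_pos: [0.4953, 0.1218, 0.0239]
orientation: [-2.362, -2.071, -0.0]
force: [0.7, -0.1, -1.6]
opening: 0.018
```

```bash
python3 - <<'E'
from go import *
stn()
E
```

```text
t 27.8 tcp st x -0.62 y 78.94 mm nose x~-0.48 y -72.06 z 23.94 Fst x 0.76 y -0.04 z -1.58 a 82.5 open 0.01802671510822131
```

Call:
drive_tool([
  {"claw": 1,"linear": [-0.04,0,0],"angular": [0,0,0]},
  {"claw": 1,"linear": [-0.04,0,0],"angular": [0,0,0]},
])

```text
t: 28.05
tool_pos: [0.4952, 0.121, 0.024]
orientation: [2.362, 2.071, -0.0]
force: [0.0, -0.0, -1.1]
opening: 0.0178
```

Call:
drive_tool([
  {"claw": 1,"linear": [-0.04,0,0],"angular": [0,0,0]},
  {"claw": 1,"linear": [0,0,0],"angular": [0,0,0]},
])

```text
t: 28.3
tool_pos: [0.4951, 0.1206, 0.024]
orientation: [2.362, 2.071, -0.0]
force: [0.5, 0.7, -2.2]
opening: 0.0172
```

Call:
drive_tool([
  {"claw": 1,"linear": [-0.04,0,0],"angular": [0,0,0]},
  {"claw": 1,"linear": [0,0,0],"angular": [0,0,0]},
])

```text
t: 28.55
tool_pos: [0.4951, 0.1202, 0.024]
orientation: [2.362, 2.071, -0.0]
force: [-0.2, 0.0, -1.5]
opening: 0.0178
```

Call:
drive_tool([
  {"claw": 1,"linear": [-0.04,0,0],"angular": [0,0,0]},
  {"claw": 1,"linear": [0,0,0],"angular": [0,0,0]},
])

```text
t: 28.8
tool_pos: [0.495, 0.1198, 0.0239]
orientation: [-2.362, -2.071, 0.0]
force: [0.1, 0.7, -1.1]
opening: 0.0181
```

Call:
drive_tool([
  {"claw": 1,"linear": [-0.04,0,0],"angular": [0,0,0]},
  {"claw": 1,"linear": [0,0,0],"angular": [0,0,0]},
])

```text
t: 29.05
tool_pos: [0.495, 0.1196, 0.024]
orientation: [-2.362, -2.071, -0.0]
force: [0.2, 2.5, -1.2]
opening: 0.0177
```

```bash
python3 - <<'E'
from go import *
stn()
c=read_camera('top'); crop(c,300,230,390,300,8,'pics/o2.png')
stn()
E
```

```text
t 29.05 tcp st x -0.57 y 76.70 mm nose x~-0.44 y -74.30 z 23.99 Fst x -0.13 y 2.55 z -1.20 a 82.5 open 0.017727689480254386
t 29.1 tcp st x -0.54 y 76.71 mm nose x~-0.41 y -74.29 z 24.02 Fst x 0.20 y 1.37 z -1.38 a 82.5 open 0.01762953214240971
```

View pics/o2.png

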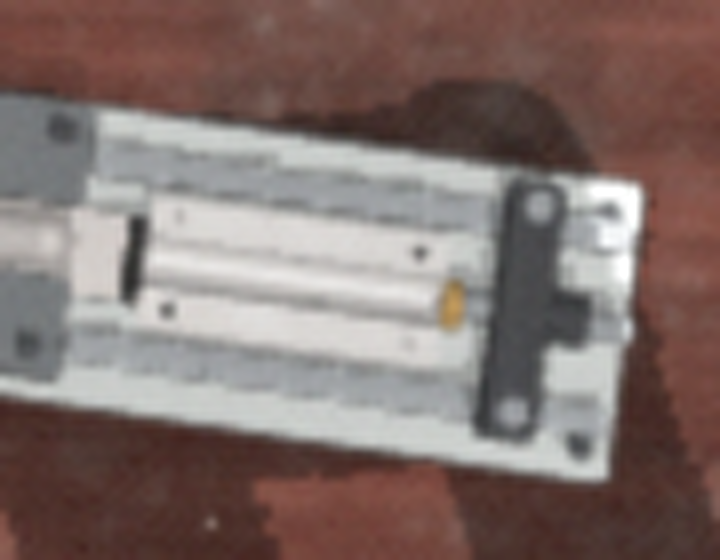

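Call:
drive_tool([
  {"claw": 1,"linear": [-0.02,0,0],"angular": [0,0,0]},
  {"claw": 1,"linear": [0,0,0],"angular": [0,0,0]},
])

```text
t: 29.35
tool_pos: [0.4951, 0.1195, 0.0241]
orientation: [-2.362, -2.071, -0.001]
force: [0.9, 3.7, -0.4]
opening: 0.0174
```

```bash
python3 - <<'E'
from go import *
stn()
E
```

```text
t 29.35 tcp st x -0.50 y 76.64 mm nose x~-0.36 y -74.36 z 24.09 Fst x 0.42 y 3.83 z -0.35 a 82.5 open 0.017439225806871808
```

Call:
drive_tool([
  {"claw": 1,"linear": [-0.02,0,0],"angular": [0,0,0]},
  {"claw": 1,"linear": [0,0,0],"angular": [0,0,0]},
])

```text
t: 29.6
tool_pos: [0.4951, 0.1195, 0.0241]
orientation: [-2.362, -2.071, -0.001]
force: [-0.4, 5.7, -0.5]
opening: 0.0178
```

Call:
drive_tool([
  {"claw": 1,"linear": [0,0,0],"angular": [0,0,0]},
])

```text
t: 29.72
tool_pos: [0.4951, 0.1195, 0.0241]
orientation: [-2.362, -2.071, -0.001]
force: [0.1, 5.9, -0.4]
opening: 0.0177
```

Call:
drive_tool([
  {"claw": 1,"linear": [0,0,0],"angular": [0,0,0]},
])

```text
t: 29.85
tool_pos: [0.4951, 0.1195, 0.0241]
orientation: [-2.362, -2.071, -0.001]
force: [0.5, 4.4, 0.2]
opening: 0.0178
```

Call:
drive_tool([
  {"claw": 1,"linear": [0,0,0],"angular": [0,0,0]},
  {"claw": 1,"linear": [0,0,0],"angular": [0,0,0]},
  {"claw": 1,"linear": [0.1,0,0],"angular": [0,0,0]},
  {"claw": 1,"linear": [0.3,0,0],"angular": [0,0,0]},
  {"claw": 1,"linear": [1,0,0],"angular": [0,0,0]},
  {"claw": 1,"linear": [1.5,0,0],"angular": [0,0,0]},
  {"claw": 1,"linear": [1.5,0,0],"angular": [0,0,0]},
  {"claw": 1,"linear": [1.5,0,0],"angular": [0,0,0]},
  {"claw": 1,"linear": [1.5,0,0],"angular": [0,0,0]},
])

```text
t: 30.98
tool_pos: [0.5046, 0.1937, 0.0239]
orientation: [-2.361, -2.072, 0.0]
force: [-0.3, -0.2, -1.4]
opening: 0.0174
```

```bash
python3 - <<'E'
from go import *
stn()
c=read_camera('top'); crop(c,210,220,390,300,4.4,'pics/p1.png')
E
```

```text
t 30.98 tcp st x -0.75 y 151.42 mm nose x~-0.54 y 0.42 z 23.94 Fst x -0.30 y -0.28 z -1.37 a 82.53 open 0.017397662981248535
```

View pics/p1.png

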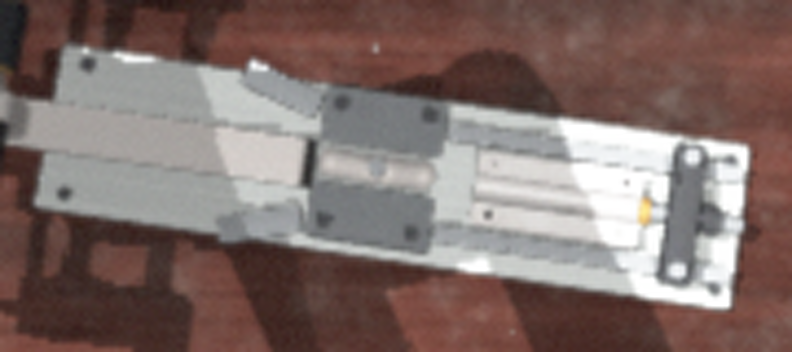

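Call:
drive_tool([
  {"claw": 1,"linear": [2.5,0,0],"angular": [0,0,0]},
  {"claw": 1,"linear": [3,0,0],"angular": [0,0,0]},
  {"claw": 1,"linear": [3,0,-1],"angular": [0,0,0]},
  {"claw": 1,"linear": [3,0,-2],"angular": [0,0,0]},
  {"claw": 1,"linear": [2.5,0,-2],"angular": [0,0,0]},
  {"claw": 1,"linear": [0,3,0],"angular": [0,0,0]},
  {"claw": 1,"linear": [-1,4,0],"angular": [0,0,0]},
  {"claw": 1,"linear": [-2,3,0],"angular": [0,0,0]},
  {"claw": 1,"linear": [0,0,0],"angular": [0,0,-2.2]},
  {"claw": 1,"linear": [0,0,0],"angular": [0,0,-2.3]},
  {"claw": 1,"linear": [0,0,0],"angular": [0,0,0]},
])

```text
t: 32.4
tool_pos: [0.618, 0.2885, 0.0736]
orientation: [-2.279, -2.162, 0.001]
force: [0.2, -0.0, -2.5]
opening: 0.0176
```

```bash
python3 - <<'E'
from go import *
info(.6128,.2591,.0133,87)
c=read_camera('top'); crop(c,110,140,390,310,2.8,'pics/q1.png')
E
```

```text
t 32.4 p [0.618  0.2885 0.0736] a 86.99 tilt z [-5.e-04 -3.e-04 -1.e+00] F [ 0.19 -0.   -2.5 ] open 0.0176 q [ 0.36  0.45  1.38 -0.    1.32  0.41]
shift tool cm [-2.96 -0.36  6.03] turn z deg -0.01
```

View pics/q1.png

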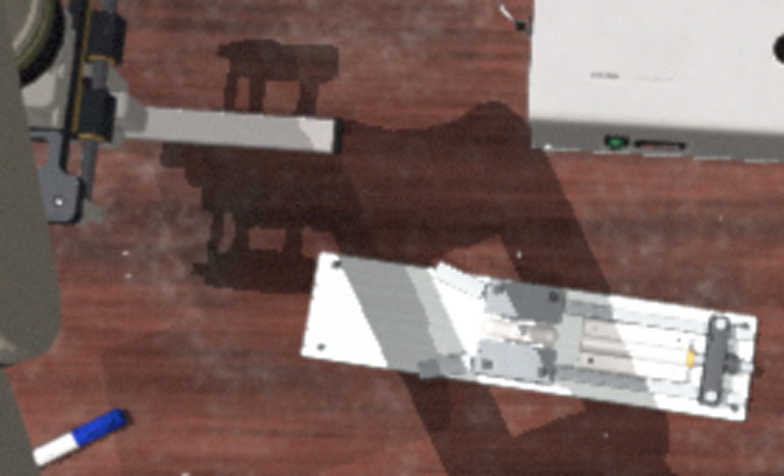

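Call:
drive_tool([
  {"claw": 1,"linear": [-1,0,2],"angular": [0,0,0]},
  {"claw": 1,"linear": [-1,0,2],"angular": [0,0,0]},
  {"claw": 1,"linear": [0,0,1.2],"angular": [0,0,0]},
  {"claw": 1,"linear": [0,0,0.3],"angular": [0,0,0]},
  {"claw": 1,"linear": [0,0,0],"angular": [0,0,0]},
  {"claw": 1,"linear": [0,0,0],"angular": [0,0,0]},
])

```text
t: 33.2
tool_pos: [0.6177, 0.2689, 0.0199]
orientation: [2.278, 2.162, 0.002]
force: [-0.6, -0.0, -1.4]
opening: 0.0176
```

```bash
python3 - <<'E'
from go import *
info(.6128,.2591,.0133,87)
E
```

```text
t 33.2 p [0.6177 0.2689 0.0199] a 87.01 tilt z [ 1.5e-03  6.0e-04 -1.0e+00] F [-0.57 -0.02 -1.44] open 0.0176 q [0.33 0.49 1.43 0.   1.22 0.39]
shift tool cm [-1.01 -0.44  0.66] turn z deg 0.01
```

Call:
drive_tool([
  {"claw": 1,"linear": [0,0,0.4],"angular": [0,0,0]},
  {"claw": 1,"linear": [0,0,0.2],"angular": [0,0,0]},
  {"claw": 1,"linear": [0,0,0.05],"angular": [0,0,0]},
  {"claw": 1,"linear": [0,0,0],"angular": [0,0,0]},
  {"claw": 1,"linear": [0,0,0],"angular": [0,0,0]},
])

```text
t: 33.83
tool_pos: [0.6172, 0.2686, 0.013]
orientation: [2.279, 2.163, 0.001]
force: [-1.7, 0.8, 6.0]
opening: 0.0176
```

```bash
python3 - <<'E'
from go import *
info(.6128,.2591,.0133,87)
E
```

```text
t 33.83 p [0.6172 0.2686 0.013 ] a 87.01 tilt z [ 4.e-04  3.e-04 -1.e+00] F [-1.74  0.79  5.96] open 0.0176 q [0.33 0.49 1.44 0.   1.21 0.39]
shift tool cm [-0.98 -0.39 -0.03] turn z deg 0.01
```

On the table. I'll release it and retreat upward.

Call:
drive_tool([
  {"claw": 0.7,"linear": [0,0,-0.05],"angular": [0,0,0]},
  {"claw": 0.35,"linear": [0,0,0],"angular": [0,0,0]},
  {"claw": 0.35,"linear": [0,0,0],"angular": [0,0,0]},
  {"claw": 0.35,"linear": [0,0,0],"angular": [0,0,0]},
  {"claw": 0.35,"linear": [0,0,-1],"angular": [0,0,0]},
  {"claw": 0.35,"linear": [0,0,-3],"angular": [0,0,0]},
  {"claw": 0.35,"linear": [0,0,-5],"angular": [0,0,0]},
  {"claw": 0.35,"linear": [0,0,-5],"angular": [0,0,0]},
  {"claw": 0.35,"linear": [3,-3,0],"angular": [0,0,0]},
  {"claw": 0.35,"linear": [3,-4,0],"angular": [0,0,0]},
  {"claw": 0.35,"linear": [0,0,0],"angular": [0,0,0]},
  {"claw": 0.35,"linear": [0,0,0],"angular": [0,0,0]},
])

```text
t: 35.33
tool_pos: [0.5506, 0.332, 0.1537]
orientation: [2.278, 2.163, 0.001]
force: [-0.1, -0.2, 0.6]
opening: 0.0607
```

```bash
python3 - <<'E'
from go import *
info()
c=read_camera('top'); crop(c,130,150,440,320,2.5,'pics/r1.png'); crop(c,300,230,390,300,8,'pics/r3.png')
s=read_camera('scene'); crop(s,120,190,430,340,2.5,'pics/r2.png')
for l in ['clamp_half_center','plate_small_center','plate_large_center','stick_grip','stick_nose']: print(l,[(np.round(d['at'],4).tolist(),round(d['p'],2)) for d in search_frame(c,l)[:2]])
E
```

```text
t 35.33 p [0.5506 0.332  0.1537] a 87.04 tilt z [ 0.0011  0.     -1.    ] F [-0.08 -0.24  0.65] open 0.0607 q [ 0.46  0.28  1.44 -0.    1.42  0.51]
clamp_half_center [([0.4707, -0.07, 0.025], 0.68)]
plate_small_center [([0.5127, -0.2242, 0.0118], 0.72), ([0.4834, 0.0328, 0.0099], 0.29)]
plate_large_center [([0.4157, -0.2434, 0.0142], 0.81)]
stick_grip [([0.6116, 0.2183, 0.0102], 0.63), ([0.4871, 0.0282, 0.0071], 0.55)]
stick_nose []
```

View pics/r1.png

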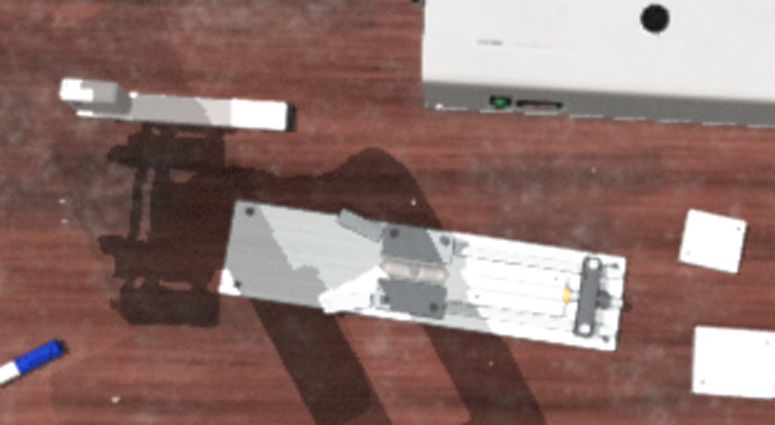

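View pics/r2.png

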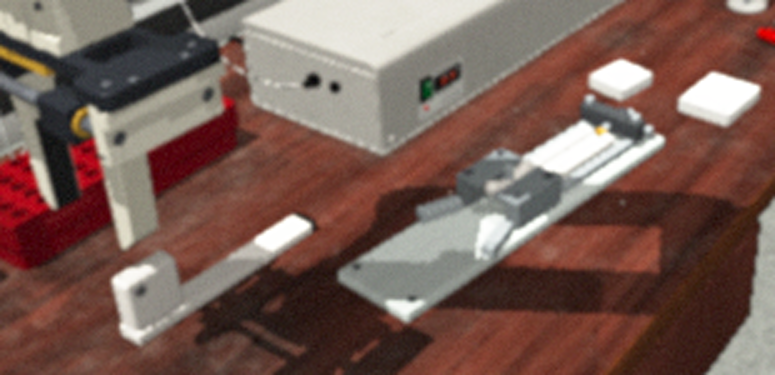

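View pics/r3.png

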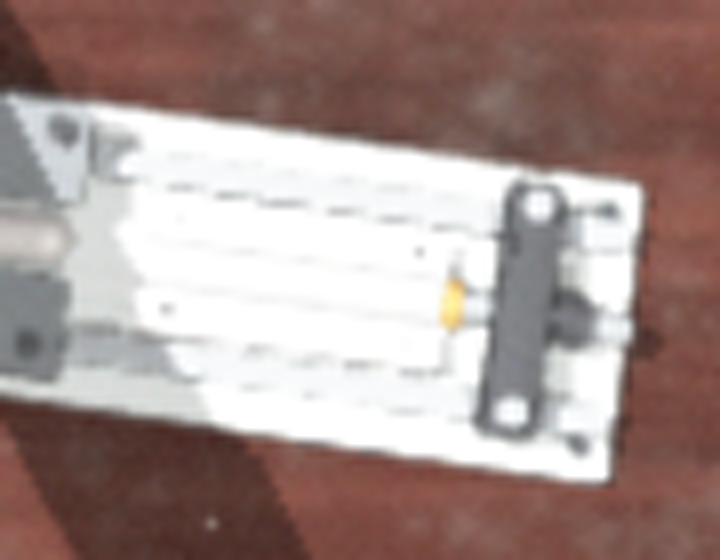

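```bash
python3 -c "
from plant import *
print(close_job())"
```

```text
the job is handed in; nothing more can be done
None
```

I finished the task and handed it in at about 35 s of the 72 s allowed; no verdict is reported.

- **Infeed:** I laid the clamp half flat on the infeed, about 72 mm before the guard, on the middle line and in line with the station. I then let go of it.
- **Feed:** The stick pushed it under the guard with about 4 to 6 N at the wrist. It met the plunger with its tail about 19 mm clear of the guard.
- **Press:** I held it on the plunger at 4.4 to 5.9 N by the wrist reading for about half a second. The tool did not creep during the press.
- **Stick:** I drew the stick straight back out and set it on the bare table near where it started.

**Last checks:**
- **Pictures:** They show the block flat in the outfeed lane with its front on the plunger. The plunger is at the same pixel as before contact, the stick lies on the table and the gripper is clear.
- **Plates:** The small plate reads within about 3 mm of the first top-camera reading, and the large one within about 1 mm.
- **Station position:** The two cameras disagreed by 2 to 3 mm, so I used the top camera's value.
- **Missed detections:** In the last picture the network did not find the stick nose. It also listed a second, weaker stick match on the station, which the pictures rule out.
- **Not measured directly:** The force on the plunger and its joint value could not be read. I inferred them from the wrist force, the tool position and the pictures.

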